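Hang the caddy and put away the tyre levers and brake shoes

TASK

Tidy the porch shelf after the repairs: lower the aluminium caddy into the gap between the pump and the brush and hook it squarely over the upper bar of the rail, without knocking either of them off or pushing it along. All the blue tyre levers on the shelf belong in the hung caddy, and all the brake shoes in the grey dish; leave the jar, the hex key set and the spoke wrench where they are.

Things in the scene. Friction and masses are not known exactly. Their poses are not given: they have to be found in the camera images.
- rail: steel tool rail bolted to the shelf (shelf z = 0): two round bars 12 mm thick along its y axis, between posts 194 high at y = -220 and 220. Origin on the shelf midway between the posts, z up, x to the back. Upper bar: axis at x = 0, z = 180, top at 186. Lower bar: axis at x = -3, z = 115. Nothing taller than the rail stands within 100 mm behind it.
- pump: hand pump, 32 mm thick, hung loose by its small hook on the upper bar, on the +y side of the gap, and leaning on the lower bar. Origin under the hook's crown, on top of the bar; z up, y along the bar. Barrel in front of the bars: axis at x = -26, z from -155 to 0. Its hook rises 3 above the origin.
- brush: wooden cleaning brush, hung loose by its small hook on the upper bar, on the -y side of the gap. Origin under the hook's crown, on top of the bar; z up, y along the bar. Head 44 mm wide in y, x -48 to -12, z -150 to -86; handle 22 wide above it. Clear gap from the pump's side (16 from its origin) to the head's side (22 from its origin): 178 to 188.
- caddy: aluminium hook-on caddy, 0.28 kg: open trough 86 mm deep (x), 156 wide (y), 75 high, walls and floor 4; stands on the shelf at the start. Origin at the centre of its underside, z up, x to its back. From the back wall (outer face x = 43) a plate 80 wide rises to the hook and grip tab. Hung, its crown sits on the upper bar and its back leans on the lower bar, within 0.1 rad of upright.
- caddy_hook (a point): centre of the underside of the hook's crown, at (53, 0, 95) mm in the caddy's frame. The hook's mouth opens downwards, between the plate (x = 43) and a lip that flares backwards: its inner face runs from x = 60 at z = 95 to x = 70 at z = 69, its lowest, rearmost edge lies at x = 74. The hook is 80 wide in y. Hung, this point lies on top of the upper bar.
- caddy_grip (a point): point in the black rubber grip tab above the hook, at (41, 0, 130) mm in the caddy's frame. The tab is 10 thick (x), 70 wide (y), from z = 99 to 143: pinch it across its thickness from above. The empty caddy's weight acts some 20 mm in front (-x) of it.
- dish: round grey ceramic dish, fixed to the shelf, 164 mm wide at the rim, 128 at the foot, 42 high, walls 5 thick, inside floor 6 above the shelf; origin at the centre of its underside
- jar: bystander: green glass jar with a screw lid, 80 mm across, 115 high; origin at the centre of its underside
- hexset: bystander: folded-up stainless hex key set, 95 mm long (its x axis), 33 wide, 25 high; origin at the centre of its underside. It lies among the levers and shoes.
- spokewrench: bystander: small aluminium spoke wrench, a disc 38 mm across with a stub handle, 67 long, 9 thick; origin at the centre of the disc's underside
- lever1: blue plastic tyre lever, 120 mm long (its x axis), 22 wide, 9 thick, 30 g, lying flat. Origin at the centre of the broad face that is down at the start, z out through the other. The middle 78 mm has parallel sides 22 apart; the ends are narrower and thinner. May be absent (None).
- lever2: blue plastic tyre lever, 120 mm long (its x axis), 22 wide, 9 thick, 30 g, lying flat. Origin at the centre of the broad face that is down at the start, z out through the other. The middle 78 mm has parallel sides 22 apart; the ends are narrower and thinner. May be absent (None).
- lever3: blue plastic tyre lever, 120 mm long (its x axis), 22 wide, 9 thick, 30 g, lying flat. Origin at the centre of the broad face that is down at the start, z out through the other. The middle 78 mm has parallel sides 22 apart; the ends are narrower and thinner. May be absent (None).
- shoe1: rim-brake shoe: black bar 70 mm long (its x axis), 14 wide, 14 high, 35 g, standing on its braking face, with a 6 mm steel stud up from its middle to 26 over the shelf. Origin at the centre of the braking face, z towards the stud. Take it from above across the 14 mm, the stud between the fingers. May be absent (None).
- shoe2: rim-brake shoe: black bar 70 mm long (its x axis), 14 wide, 14 high, 35 g, standing on its braking face, with a 6 mm steel stud up from its middle to 26 over the shelf. Origin at the centre of the braking face, z towards the stud. Take it from above across the 14 mm, the stud between the fingers. May be absent (None).
- shoe3: rim-brake shoe: black bar 70 mm long (its x axis), 14 wide, 14 high, 35 g, standing on its braking face, with a 6 mm steel stud up from its middle to 26 over the shelf. Origin at the centre of the braking face, z towards the stud. Take it from above across the 14 mm, the stud between the fingers. May be absent (None).
- shoe4: rim-brake shoe: black bar 70 mm long (its x axis), 14 wide, 14 high, 35 g, standing on its braking face, with a 6 mm steel stud up from its middle to 26 over the shelf. Origin at the centre of the braking face, z towards the stud. Take it from above across the 14 mm, the stud between the fingers. May be absent (None).
Things that resemble listed ones, but are neither listed nor needed, are in the scene too. What is shaped like the lever1 but red or white is not meant.

How it is judged:
By the outcome, as a careful person would: the job done as asked, in the order asked, and still so for the second after the job is handed in, with the robot touching nothing.
Of lever1, lever2, lever3, shoe1, shoe2, shoe3, shoe4 only 5 to 7 are there at a start; the rules pass over those that are not, and their reading is None.
At some moment in a run one of lever1, lever2, lever3, shoe1, shoe2, shoe3, shoe4 may be knocked a few centimetres aside while the robot is not near it.
It also fails if it takes over 210 s, if anything falls off the work surface, if the arm or the gripper's body presses on something with over 40 N, if the wrist force passes 120 N, or if a joint passes its speed limit or range.

ROBOT

A 6-joint arm with a two-finger parallel gripper is mounted at the origin on the work surface. World frame = base frame: x ahead of the robot, y to its left, z up, the work surface at z = 0. Lengths are in mm, angles in rad, forces in N, time in s.
With the tool pointing down it reaches from about 400 to 825 mm from the base axis. Payload 7 kg.
Tool frame: the origin (TCP) lies between the finger pads; the fingertips stand 11 mm ahead of it and the grasp point (between the pads) lies 8 mm behind it; z points along the fingers, y is the line along which they close (so a half turn about z gives the same grasp; the last joint's range is limited). The gripper opens to 85 mm and grips with 20 to 120 N. Pads are 22 mm wide; open, the fingers measure 114 mm over their backs; the gripper's body (76 mm by 85 mm) begins 54 mm behind the grasp point. The pads swing forward as they close: fully open they stand 13 mm farther back than shut.
Start: joints at [1.408, 0.359, 0.012, 0, -1.224, -0.288], TCP at [294.093, 607.54, 242.302] pointing down, gripper open.
Joint ranges: [-3.07, 3.07], [-1.43, 2.12], [-1.02, 1.25], [-3.03, 1.67], [-3.05, -0], [-3.03, 3.03]. Speed limits (rad/s): [2.39, 2.39, 3.01, 3.14, 3.14, 3.14].

INTERFACE

Orientations are given as a unit quaternion [x, y, z, w].
In Python, from cell import manip gives the robot as it stands.
- The arm moves only by the tool jog_arm, never from a script. Its argument "increments" is a list that holds one entry, the list of rows, each a list of 7 numbers: the shift along the tool's x, y, z in m, then the turn, a rotation vector about the tool's x, y, z in degrees, then the opening, from -1 (shut) to 1 (fully open). A call has exactly 10 rows; each row is the pose to reach, as a shift and turn from the pose commanded when the call began, along the tool's axes at that moment; what a row does not reach only later rows make up. A row lasts 1/12 s, in which the tool goes at most 41.7 mm and 7.16 degrees, less where a joint would pass 70% of its speed; a pose out of reach is approached as far as the arm can. A call with a gripper value outside its range is refused whole. The fingers move at their own pace and stop on an object; "grip_force" is the grip in N (left out, the last holds). Time passes only in rows, so rows that repeat a pose let the fingers close, or fill a call up. It gives the time, the measured TCP pose, the force, the opening and the grip force at its end, in the units of the state.
- manip.state(): the state, without advancing time (a new reading comes with each control period).
- manip.camera(name): name is "side" or "top"; returns the picture (384x512x3 uint8, red, green, blue); there is no depth.
- manip.camera_params(name): a dict with "intrinsics" (3x3 intrinsics, pixels), "k1" (the pictures are not rectified: a ray, as slopes to the right and down, at radius r is drawn at 1 + k1 r^2 times it, then the intrinsics apply), "world_from_camera" (4x4, takes a point from camera to world coordinates). Camera axes: x right, y down, z forward; pixel columns grow to the right and rows downward; lengths in mm; the calibration is good to about 2 mm. A picture is of the moment at which its call begins. camera_params takes no time and is no camera call.
- manip.sign_off(): hands the job in; it is judged then, once.
Trained networks look in the newest picture that a camera, given by its name, has taken for a name from the list of things; names that differ only in an ending like _2 or _b are one class to them, and where a whole thing is asked for, a point or a joint stands for the part that bears it (a point fixed in the world has none). Each returns a list of dicts, best first, with "p" (0 to 1); they miss things now and then, are a little off and sometimes report something else, mostly with a low value. They report only what shows in the picture. A call takes as long as a camera call. They do not tell look-alikes from the thing itself.
- manip.find_in(name, camera): "box" ([left, top, right, bottom] in pixels, round what is visible of it).
- manip.landmark_of(name, camera): "location" ([column, row] in pixels: a listed point, or the origin of a listed thing).
The state is a dict: "time": time; "joint_pos": joint angles; "qd": joint speeds; "effort": joint torques, N m; "tool_pos": TCP position; "tool_rot": TCP orientation; "force": force on the tool from outside, world axes, zero at the start; "moment": the same for the moment, N m; "grip_width": finger opening in mm; "finger_force": force on a finger pad.
Only numpy, scipy, OpenCV 4.12 (cv2) and the standard library are available. Lean on these libraries where they do the work, as an engineer would, in place of code of your own. Each camera call takes 0.05 s, during which the arm holds its last target. There are 200 camera calls.

## Working session

There is one attempt and no reset: what is moved stays moved. The work goes in short steps, Python scripts to look and compute and a tool call to move; the robot and the scene stay as the last step left them, time stands still between calls to the robot, and variables do not carry over. Pictures are saved under pics/ and viewed, at most 14 in all, crops included, and the job is handed in when it is done.

Besides the shell and the picture viewer there is one more tool, called after "Call:" in YAML: its name, and indented under it one key for each argument. jog_arm: Moves the arm, as the interface text tells. Its arguments: {"type":"object","properties":{"increments":{"type":"array"},"grip_force":{"type":"number"}},"required":["increments"]}

```bash
mkdir -p pics; ls
python3 - <<'E'
from cell import manip
import cv2
s=manip.state();print(s)
for c in("side","top"):
    im=manip.camera(c);cv2.imwrite(f"pics/{c}0.png",im[:,:,::-1]);
    p=manip.camera_params(c);print(c,p)
E
```

```text
pics
{'time': 0.0, 'joint_pos': array([ 1.40812221e+00,  3.59370311e-01,  1.10550143e-02, -3.66625315e-04,
       -1.22408780e+00, -2.88102375e-01]), 'qd': array([ 0.00015635, -0.00051727, -0.00033374,  0.00136103,  0.00127489,
        0.00082293]), 'effort': array([ 1.29946145e-06, -5.83320308e+01,  2.93410689e+01,  6.93692297e+00,
       -6.00228828e-03, -1.00832145e-05]), 'tool_pos': array([293.8870025 , 607.14634188, 241.3697381 ]), 'tool_rot': array([ 9.74693131e-01, -2.23545579e-01, -1.21665261e-04,  8.12609362e-04]), 'force': array([-0.11633396,  0.25430778, -0.62308371]), 'moment': array([-0.0091359 , -0.0051407 , -0.00351512]), 'finger_force': 0.0, 'grip_width': 85.55671716443217}
side {'intrinsics': array([[369.04180632,   0.        , 257.07292171],
       [  0.        , 369.04180632, 189.3207249 ],
       [  0.        ,   0.        ,   1.        ]]), 'k1': -0.009695719569487418, 'world_from_camera': array([[ 9.67197359e-01, -1.39620811e-01,  2.12215218e-01,
         2.26778631e+02],
       [-2.54016247e-01, -5.38946955e-01,  8.03126345e-01,
        -8.30371533e+02],
       [ 2.23959361e-03, -8.30687793e-01, -5.56734025e-01,
         6.88987050e+02],
       [ 0.00000000e+00,  0.00000000e+00,  0.00000000e+00,
         1.00000000e+00]])}
top {'intrinsics': array([[381.79414822,   0.        , 255.53242724],
       [  0.        , 381.79414822, 191.79545993],
       [  0.        ,   0.        ,   1.        ]]), 'k1': -0.0791926267675521, 'world_from_camera': array([[-1.96934415e-02, -9.79519144e-01,  2.00385664e-01,
         2.12141312e+02],
       [-9.99801578e-01,  1.98942461e-02, -1.01174410e-03,
        -1.02412433e+01],
       [-2.99549900e-03, -2.00365828e-01, -9.79716572e-01,
         1.33651381e+03],
       [ 0.00000000e+00,  0.00000000e+00,  0.00000000e+00,
         1.00000000e+00]])}
```

View pics/side0.png

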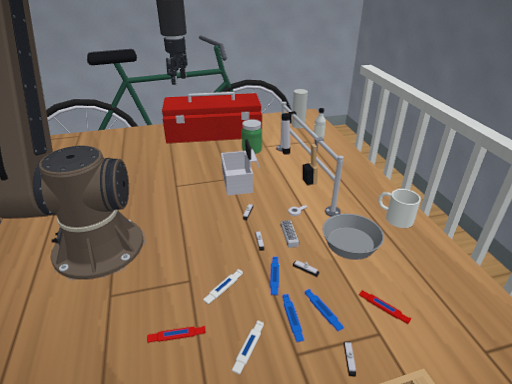

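View pics/top0.png

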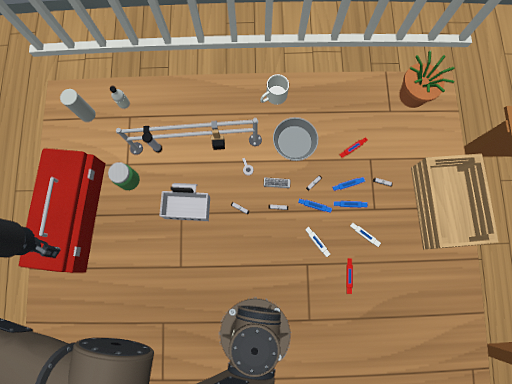

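```bash
cat > h.py <<'E'
from cell import manip
import numpy as np, cv2
from scipy.optimize import least_squares
from scipy.spatial.transform import Rotation as R
CP={c:manip.camera_params(c) for c in("side","top")}
def ray(c,px):
    p=CP[c];K=p["intrinsics"];d=np.array([(px[0]-K[0,2])/K[0,0],(px[1]-K[1,2])/K[1,1]]);u=d.copy()
    for _ in range(10): u=d/(1+p["k1"]*(u@u))
    T=p["world_from_camera"];return T[:3,3],T[:3,:3]@np.array([*u,1])
def plane(c,px,z):
    o,d=ray(c,px);return o+d*(z-o[2])/d[2]
def proj(c,P):
    p=CP[c];T=p["world_from_camera"];q=(np.atleast_2d(P)-T[:3,3])@T[:3,:3];u=q[:,:2]/q[:,2:]
    u=u*(1+p["k1"]*(u**2).sum(1))[:,None];K=p["intrinsics"];return u*K[0,0]+K[:2,2]
def tri(a,b):
    A=[];y=[]
    for c,px in(("side",a),("top",b)):
        o,d=ray(c,px);d=d/np.linalg.norm(d);M=np.eye(3)-np.outer(d,d);A.append(M);y.append(M@o)
    return np.linalg.lstsq(np.vstack(A),np.hstack(y),rcond=None)[0]
def snap(c,name):
    im=manip.camera(c);cv2.imwrite(f"pics/{name}.png",im[:,:,::-1]);return im
def crop(im,box,f,name):
    l,t,r,b=box;cv2.imwrite(f"pics/{name}.png",cv2.resize(im[t:b,l:r,::-1],None,fx=f,fy=f,interpolation=cv2.INTER_CUBIC))
def yaw(): # yaw of tool x axis in world, tool down
    x=R.from_quat(manip.state()["tool_rot"]).as_matrix()[:,0];return np.degrees(np.arctan2(x[1],x[0]))
def go(t,yawdeg=None):
    """shift in tool axes (m), turn vector deg to reach TCP t, tool down with tool-x yaw"""
    s=manip.state();M=R.from_quat(s["tool_rot"]).as_matrix()
    d=M.T@(np.array(t)-s["tool_pos"])/1000
    if yawdeg is None: return d.round(4)
    a=np.radians(yawdeg);Z=np.array([[np.cos(a),np.sin(a),0],[np.sin(a),-np.cos(a),0],[0,0,-1]])
    return d.round(4),np.degrees(R.from_matrix(M.T@Z).as_rotvec()).round(2)
E
python3 - <<'E'
from h import *
zs=dict(rail=0,pump=186,brush=186,caddy=0,caddy_hook=95,caddy_grip=130,dish=0,jar=0,hexset=0,spokewrench=0,lever1=0,shoe1=0)
for c in("side","top"):
    manip.camera(c)
    for n,z in zs.items():
        for d in manip.landmark_of(n,c):
            if d["p"]>.25: print(c,n,round(d["p"],2),np.round(d["location"],1),plane(c,d["location"],z).round(0)[:2])
E
```

```text
side pump 0.73 [294.2 111.4] [674. 346.]
side brush 0.91 [320.2 139.5] [676. 112.]
side caddy 0.58 [235.  183.3] [425. 219.]
side caddy_hook 0.79 [251.3 155.8] [486. 226.]
side caddy_hook 0.28 [238.  183.1] [407.  73.]
side caddy_grip 0.74 [249.9 144.8] [484. 239.]
side dish 0.97 [349.2 243.7] [ 667. -160.]
side dish 0.63 [251.9 157.8] [525. 379.]
side hexset 0.82 [290.4 233.1] [524. -77.]
side spokewrench 0.62 [294.5 215. ] [564.  -1.]
side lever1 0.83 [383.2 307.6] [ 644. -376.]
side lever1 0.81 [177.8 337.3] [ 187. -334.]
side lever1 0.79 [271.9 274.8] [ 428. -216.]
side lever1 0.68 [291.6 319.1] [ 433. -352.]
side lever1 0.68 [247.3 348. ] [ 322. -395.]
side lever1 0.62 [320.6 309.1] [ 505. -343.]
side shoe1 0.61 [261.2 242.9] [433. -96.]
side shoe1 0.55 [351.3 357.9] [ 518. -469.]
side shoe1 0.53 [306.8 268.7] [ 520. -219.]
side shoe1 0.41 [246.3 212.2] [425.  50.]
top rail 0.6 [191.3 145.1] [666. 221.]
top pump 0.53 [148.9 128.3] [663. 327.]
top pump 0.27 [381.2 183. ] [ 467. -403.]
top caddy 0.69 [189.  209.3] [427. 226.]
top caddy_hook 0.79 [184.9 186.8] [488. 224.]
top caddy_grip 0.82 [180.2 188. ] [476. 233.]
top dish 0.94 [294.8 141.2] [ 673. -160.]
top jar 0.77 [127.3 179.6] [540. 453.]
top hexset 0.75 [275.4 181.3] [523. -84.]
top spokewrench 0.68 [246.7 168.9] [571.  19.]
top spokewrench 0.49 [293.9 140.1] [ 677. -157.]
top lever1 0.74 [350.1 273.3] [ 192. -332.]
top lever1 0.71 [349.3 204.7] [ 432. -345.]
top lever1 0.59 [317.6 207. ] [ 426. -231.]
top lever1 0.53 [365.6 233.6] [ 328. -396.]
top lever1 0.49 [313.2 245.3] [ 291. -209.]
top lever1 0.45 [351.8 147.5] [ 645. -369.]
top shoe1 0.62 [241.5 211.2] [416.  39.]
top shoe1 0.51 [308.4 182.2] [ 517. -202.]
top shoe1 0.46 [279.3 209.3] [421. -95.]
top shoe1 0.41 [379.1 181.5] [ 514. -460.]
```

Run:
```python
from h import *
t=manip.camera("top");s=manip.camera("side")
cv2.imwrite("pics/t.raw.png",t);cv2.imwrite("pics/s.raw.png",s)
crop(t,(105,110,275,225),4.7,"ct"); crop(s,(215,95,355,225),4.5,"cs")
```

```text
(no output)
```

View pics/ct.png

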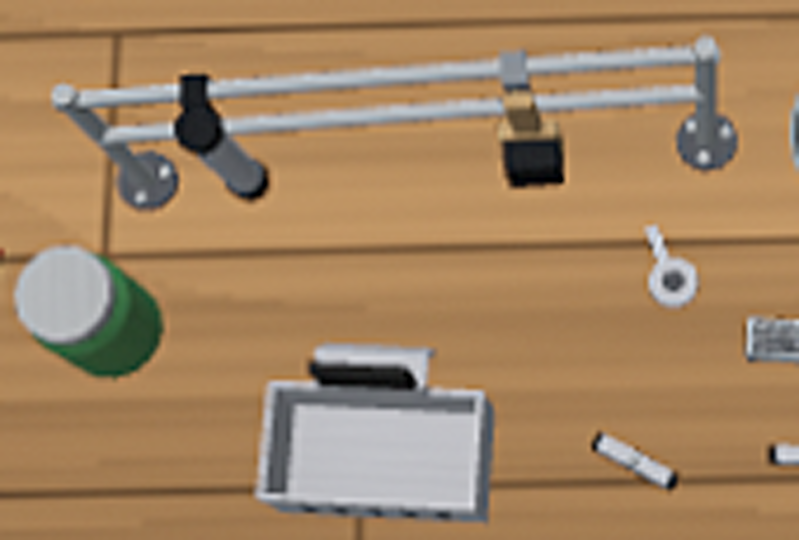

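View pics/cs.png

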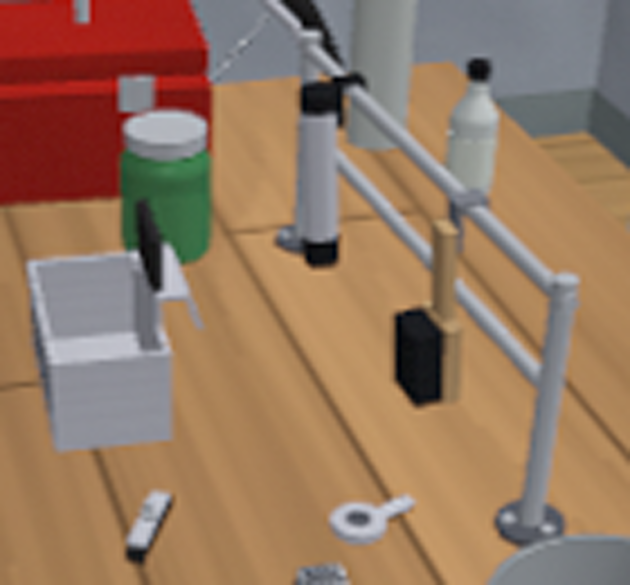

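```bash
cat > loc.py <<'E'
from h import *
def T(p): return np.array([105+p[0]/4.7,110+p[1]/4.7])
def S(p): return np.array([215+p[0]/4.5,95+p[1]/4.5])
def fit(obs,x0):
    def f(v):
        c,s=np.cos(v[2]),np.sin(v[2]);r=[]
        for cam,px,m in obs:
            P=[v[0]+c*m[0]-s*m[1],v[1]+s*m[0]+c*m[1],m[2]];r.append(proj(cam,P)[0]-px)
        return np.hstack(r)
    o=least_squares(f,x0,loss="soft_l1");return o.x,f(o.x).reshape(-1,2).round(1)
cad=[("top",T((270,382)),(43,78,75)),("top",T((493,391)),(43,-78,75)),("top",T((488,508)),(-43,-78,75)),("top",T((258,496)),(-43,78,75)),
 ("side",S((30,262)),(-43,78,75)),("side",S((45,358)),(-43,-78,75)),("side",S((171,350)),(43,-78,75)),("side",S((57,448)),(-43,-78,0)),("side",S((171,438)),(43,-78,0)),
 ]
print(fit(cad,[430,222,0]))
rail=[("top",T((65,92)),(0,220,194)),("top",T((706,44)),(0,-220,194)),("side",S((312,34)),(0,220,194)),("side",S((566,281)),(0,-220,194))]
v,r=fit(rail,[670,220,0]);print(v,r)
c,s=np.cos(v[2]),np.sin(v[2]);M=np.array([[c,-s],[s,c]])
for n,a,b in(("pump",S((348,82)),T((195,87))),("brush",S((468,196)),T((514,67)))):
    for cam,px in(("side",a),("top",b)):
        print(n,cam,(M.T@(plane(cam,px,188)[:2]-v[:2])).round(1))
E
python3 loc.py
```

```text
(array([ 4.33050127e+02,  2.28127485e+02, -6.91396915e-02]), array([[ 0.4, -0.9],
       [-1.4, -0.6],
       [-2.2, -0.2],
       [ 0.4, -0. ],
       [-1. , -0.3],
       [ 0.9,  1.4],
       [-0.3,  0.6],
       [-0.7,  0.9],
       [-0.2,  0.4]]))
[6.70699923e+02 2.02700123e+02 5.00718248e-02] [[ 0.1 -0.4]
 [ 0.6 -0.1]
 [-0.6 -0.4]
 [-0.1 -0.7]]
pump side [ -3.9 125. ]
pump top [ -2.6 132.1]
brush side [ -2.  -87.1]
brush top [ -4.9 -86.7]
```

Run:
```python
from h import *
print(yaw(), go((474,225,240),-94), go((474,225,240),86))
```

```text
-25.82951949470465 (array([0.3286, 0.2659, 0.0023]), array([ 0.  ,  0.  , 68.17])) (array([0.3286, 0.2659, 0.0023]), array([  -0.  ,    0.  , -111.83]))
```

Call:
jog_arm:
  increments:
    - [[0.033,0.027,0,0,0,7,1],[0.066,0.053,0,0,0,14,1],[0.099,0.08,0,0,0,21,1],[0.131,0.106,0,0,0,28,1],[0.164,0.133,0,0,0,35,1],[0.197,0.16,0,0,0,42,1],[0.23,0.186,0,0,0,49,1],[0.263,0.213,0,0,0,56,1],[0.296,0.24,0,0,0,63,1],[0.329,0.266,0,0,0,68.2,1]]
  grip_force: 60

```text
time: 2.33
tool_pos: [471.9, 228.7, 242.8]
tool_rot: [-0.68, 0.734, 0.0, 0.0]
force: [1.3, 0.1, 1.2]
grip_width: 85.7
finger_force: 0.0
```

Call:
jog_arm:
  increments:
    - [[0,0,0,0,0,0,1],[0,0,0,0,0,0,1],[0,0,0,0,0,0,1],[0,0,0,0,0,0,1],[0,0,0,0,0,0,1],[0,0,0,0,0,0,1],[0,0,0,0,0,0,1],[0,0,0,0,0,0,1],[0,0,0,0,0,0,1],[0,0,0,0,0,0,1]]

```text
time: 3.17
tool_pos: [471.4, 230.8, 242.3]
tool_rot: [-0.682, 0.731, -0.0, -0.0]
force: [0.8, -0.5, -0.3]
grip_width: 85.4
finger_force: 0.0
```

Run:
```python
from h import *
s=manip.state();print(s["time"],s["tool_pos"],yaw(),s["joint_pos"].round(2),s["force"]);print(go((474,225,180),-94))
t=manip.camera("top");sd=manip.camera("side")
a=cv2.resize(sd[100:220,200:310],None,fx=3.6,fy=3.6);b=cv2.resize(t[140:260,130:240],None,fx=3.6,fy=3.6)
cv2.imwrite("pics/g1.png",np.hstack([a,b])[:,:,::-1])
```

```text
3.1667 [471.40894157 230.78719238 242.27728483] -94.00175406752513 [ 0.83  0.11 -0.32 -0.   -1.14 -0.9 ] [ 0.8332296  -0.50878521 -0.34289788]
(array([ 0.0056, -0.003 ,  0.0623]), array([ 0., -0., -0.]))
```

View pics/g1.png

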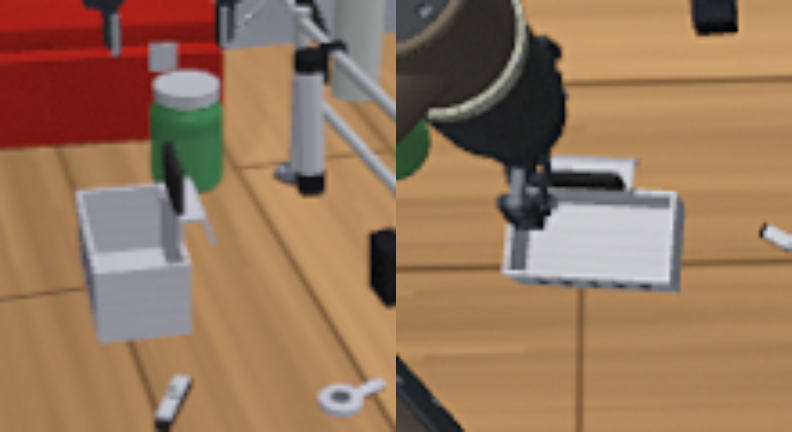

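Call:
jog_arm:
  increments:
    - [[0.003,-0.0015,0,0,0,0,1],[0.0056,-0.003,0,0,0,0,1],[0.0056,-0.003,0.01,0,0,0,1],[0.0056,-0.003,0.03,0,0,0,1],[0.0056,-0.003,0.05,0,0,0,1],[0.0056,-0.003,0.07,0,0,0,1],[0.0056,-0.003,0.09,0,0,0,1],[0.0056,-0.003,0.105,0,0,0,1],[0.0056,-0.003,0.115,0,0,0,1],[0.0056,-0.003,0.121,0,0,0,1]]

```text
time: 4.1
tool_pos: [473.6, 224.1, 119.6]
tool_rot: [-0.682, 0.732, -0.0, -0.001]
force: [-0.6, -0.1, -0.1]
grip_width: 85.1
finger_force: 0.0
```

Run:
```python
from h import *
s=manip.state();print(s["time"],s["tool_pos"],yaw(),s["force"]);print(go((474,225,120),-94))
t=manip.camera("top");sd=manip.camera("side")
a=cv2.resize(sd[100:220,200:310],None,fx=3.6,fy=3.6);b=cv2.resize(t[140:260,130:240],None,fx=3.6,fy=3.6)
cv2.imwrite("pics/g2.png",np.hstack([a,b])[:,:,::-1])
```

```text
4.1 [473.59302495 224.05237339 119.55075369] -94.05382327655569 [-0.61010122 -0.11775245 -0.13245153]
(array([-0.001 , -0.0003, -0.0005]), array([ 0.09, -0.09, -0.05]))
```

View pics/g2.png

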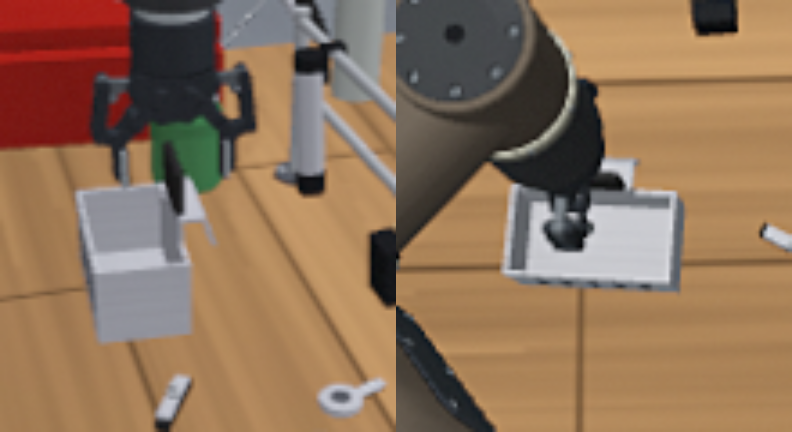

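Call:
jog_arm:
  increments:
    - [[0,0,0,0,0,0,0.5],[0,0,0,0,0,0,0],[0,0,0,0,0,0,-0.4],[0,0,0,0,0,0,-0.7],[0,0,0,0,0,0,-1],[0,0,0,0,0,0,-1],[0,0,0,0,0,0,-1],[0,0,0,0,0,0,-1],[0,0,0,0,0,0,-1],[0,0,0,0,0,0,-1]]
  grip_force: 70

```text
time: 5.03
tool_pos: [474.4, 224.9, 121.8]
tool_rot: [-0.682, 0.731, -0.0, 0.0]
force: [-0.6, -0.1, 6.4]
grip_width: 9.0
finger_force: 69.4
```

Call:
jog_arm:
  increments:
    - [[0,0,0,0,0,0,-1],[0,0,0,0,0,0,-1],[0,0,0,0,0,0,-1],[0,0,0,0,0,0,-1],[0,0,-0.005,0,0,0,-1],[0,0,-0.01,0,0,0,-1],[0,0,-0.015,0,0,0,-1],[0,0,-0.02,0,0,0,-1],[0,0,-0.025,0,0,0,-1],[0,0,-0.03,0,0,0,-1]]

```text
time: 5.87
tool_pos: [474.1, 224.8, 151.8]
tool_rot: [-0.682, 0.732, 0.0, 0.0]
force: [0.4, -0.1, -2.8]
grip_width: 8.9
finger_force: 68.2
```

Call:
jog_arm:
  increments:
    - [[0,0,-0.01,0,0,0,-1],[0,0,-0.03,0,0,0,-1],[0,0,-0.055,0,0,0,-1],[0,0,-0.08,0,0,0,-1],[0,0,-0.105,0,0,0,-1],[0,0,-0.13,0,0,0,-1],[0,0,-0.155,0,0,0,-1],[0,0,-0.175,0,0,0,-1],[0,0,-0.187,0,0,0,-1],[0,0,-0.19,0,0,0,-1]]

```text
time: 6.7
tool_pos: [474.8, 225.0, 344.6]
tool_rot: [-0.682, 0.731, -0.0, 0.002]
force: [0.1, 0.2, -2.4]
grip_width: 9.0
finger_force: 68.4
```

Run:
```python
from h import *
s=manip.state();print(s["time"],s["tool_pos"],yaw(),s["force"],s["joint_pos"].round(2));print(go((657.5,226,342),-87.1))
```

```text
6.7 [474.77588692 225.02838952 344.64766259] -94.02195535041709 [ 0.11019849  0.17616972 -2.42734835] [ 0.82  0.06 -0.15  0.   -1.37 -0.89]
(array([-0.0138, -0.1822,  0.0033]), array([-0.21,  0.16, -6.92]))
```

Call:
jog_arm:
  increments:
    - [[-0.001,-0.01,0,0,0,-0.7,-1],[-0.003,-0.03,0,0,0,-1.5,-1],[-0.005,-0.055,0,0,0,-2.5,-1],[-0.007,-0.08,0,0,0,-3.5,-1],[-0.009,-0.105,0,0,0,-4.5,-1],[-0.011,-0.13,0,0,0,-5.5,-1],[-0.0125,-0.155,0,0,0,-6.2,-1],[-0.0135,-0.17,0,0,0,-6.6,-1],[-0.0138,-0.179,0,0,0,-6.9,-1],[-0.0138,-0.182,0,0,0,-6.9,-1]]

```text
time: 7.53
tool_pos: [657.3, 225.4, 339.5]
tool_rot: [0.724, -0.689, -0.0, 0.001]
force: [0.0, -0.1, -3.6]
grip_width: 8.8
finger_force: 68.6
```

Call:
jog_arm:
  increments:
    - [[0,0,0,0,0,0,-1],[0,0,0,0,0,0,-1],[0,0,0,0,0,0,-1],[0,0,0,0,0,0,-1],[0,0,0,0,0,0,-1],[0,0,0,0,0,0,-1],[0,0,0,0,0,0,-1],[0,0,0,0,0,0,-1],[0,0,0,0,0,0,-1],[0,0,0,0,0,0,-1]]

```text
time: 8.37
tool_pos: [656.6, 225.7, 341.3]
tool_rot: [0.725, -0.689, -0.0, 0.0]
force: [-0.1, 0.2, -1.7]
grip_width: 9.3
finger_force: 68.6
```

Run:
```python
from h import *
s=manip.state();print(s["time"],s["tool_pos"],yaw(),s["force"]);print(go((657.5,226,342),-87.1))
t=manip.camera("top");sd=manip.camera("side")
a=cv2.resize(sd[40:190,240:350],None,fx=3.8,fy=3.8,interpolation=2);b=cv2.resize(t[70:220,110:207],None,fx=3.8,fy=3.8,interpolation=2)
cv2.imwrite("pics/g3.png",np.hstack([a,b])[:,:,::-1])
```

```text
8.3667 [656.64266126 225.72582298 341.27055548] -87.13208883485382 [-0.06396453  0.15930142 -1.72809874]
(array([-0.0002, -0.0009, -0.0007]), array([ 0.  , -0.  , -0.03]))
```

View pics/g3.png

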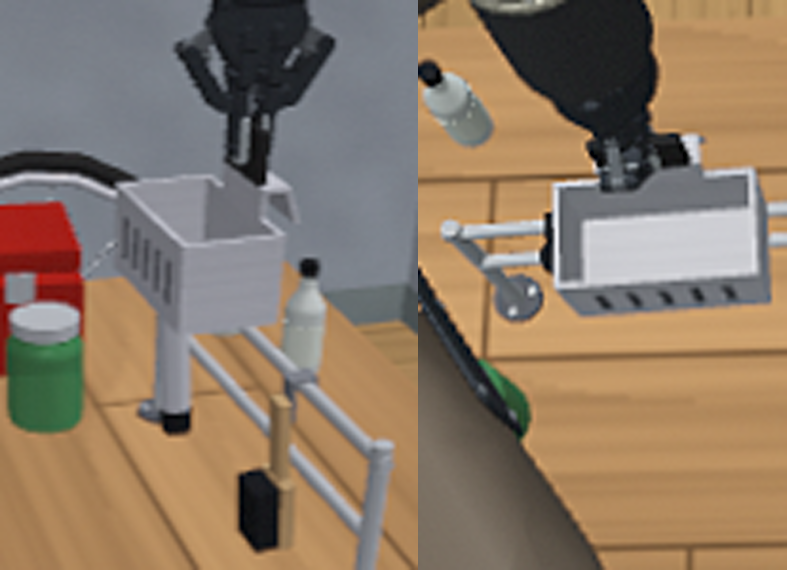

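```bash
cat > loc2.py <<'E'
from loc import *
v=[670.7,202.7,0.0501];c,s=np.cos(v[2]),np.sin(v[2]);M=np.array([[c,-s],[s,c]])
def rf(cam,px,z): return (M.T@(plane(cam,px,z)[:2]-v[:2])).round(1)
print("--")
print("barrel top",rf("top",T((199,128)),188),rf("side",S((320,90)),188))
print("barrel bot",rf("top",T((250,181)),33),rf("side",S((322,256)),33))
print("head top L,R z100",rf("top",T((503,137)),100),rf("top",T((562,137)),100))
print("head bot near corner z36 side",rf("side",S((418,404)),36),rf("side",S((460,398)),36),"top bot L R",rf("top",T((512,187)),36),rf("top",T((563,184)),36))
def S3(p): return np.array([240+p[0]/3.8,40+p[1]/3.8])
def T3(p): return np.array([110+(p[0]-418)/3.8,70+p[1]/3.8])
obs=[("side",S3((119,183)),(-43,78,75)),("side",S3((182,245)),(-43,-78,75)),("side",S3((284,237)),(43,-78,75)),("side",S3((190,332)),(-43,-78,0)),("side",S3((275,327)),(43,-78,0)),
("top",T3((555,186)),(43,78,75)),("top",T3((754,170)),(43,-78,75)),("top",T3((768,279)),(-43,-78,75)),("top",T3((556,289)),(-43,78,75)),("top",T3((577,316)),(-43,78,0)),("top",T3((773,300)),(-43,-78,0))]
def f(q,res=False):
    Rm=R.from_euler("ZY",[q[3],q[4]]).as_matrix()
    return np.hstack([proj(cam,Rm@np.array(m)+q[:3])[0]-px for cam,px,m in obs])
o=least_squares(f,[617,228,219,.05,0],loss="soft_l1");print(o.x.round(3),f(o.x).reshape(-1,2).round(1).tolist())
h=R.from_euler("ZY",o.x[3:]).as_matrix()@[53,0,95]+o.x[:3]
print("hook",h,"railframe",M.T@(h[:2]-v[:2]),"origin rf",M.T@(o.x[:2]-v[:2]))
E
python3 loc2.py | sed -n '/--/,$p'
```

```text
--
barrel top [-32.4 129.5] [-30.7 116.5]
barrel bot [-19.5 133.4] [-15.6 131.1]
head top L,R z100 [-22.8 -68.4] [ -25.9 -111.1]
head bot near corner z36 side [ -34.2 -105.2] [  -1.9 -107. ] top bot L R [-40.1 -67.1] [ -40.6 -105.9]
[6.14925e+02 2.25547e+02 2.18375e+02 5.80000e-02 3.00000e-03] [[-1.5, 0.2], [-0.1, 0.6], [-0.2, -0.4], [-3.5, 1.4], [-0.0, -0.8], [-0.1, -1.1], [0.4, -1.1], [-2.0, -2.0], [0.0, -0.4], [1.3, 0.3], [0.2, 0.5]]
hook [668.08246254 228.63560756 313.23645495] railframe [-1.3154227  26.03414882] origin rf [-54.56102906  25.61138824]
```

Call:
jog_arm:
  increments:
    - [[0.001,-0.0015,0,0,0,0,-1],[0.001,-0.0015,0.005,0,0,0,-1],[0.001,-0.0015,0.012,0,0,0,-1],[0.001,-0.0015,0.02,0,0,0,-1],[0.001,-0.0015,0.028,0,0,0,-1],[0.001,-0.0015,0.036,0,0,0,-1],[0.001,-0.0015,0.044,0,0,0,-1],[0.001,-0.0015,0.052,0,0,0,-1],[0.001,-0.0015,0.058,0,0,0,-1],[0.001,-0.0015,0.06,0,0,0,-1]]

```text
time: 9.3
tool_pos: [657.7, 224.7, 279.7]
tool_rot: [0.725, -0.689, -0.0, 0.001]
force: [0.1, 1.0, -3.1]
grip_width: 9.2
finger_force: 68.5
```

Call:
jog_arm:
  increments:
    - [[0,0,0.003,0,0,0,-1],[0,0,0.008,0,0,0,-1],[0,0,0.013,0,0,0,-1],[0,0,0.018,0,0,0,-1],[0,0,0.023,0,0,0,-1],[0,0,0.028,0,0,0,-1],[0,0,0.033,0,0,0,-1],[0,0,0.035,0,0,0,-1],[0,0,0.035,0,0,0,-1],[0,0,0.035,0,0,0,-1]]

```text
time: 10.13
tool_pos: [658.3, 224.8, 246.3]
tool_rot: [0.725, -0.689, 0.0, 0.0]
force: [-0.4, 0.2, -2.6]
grip_width: 9.0
finger_force: 68.6
```

Run:
```python
from h import *
s=manip.state();print(s["time"],s["tool_pos"],yaw(),s["force"]);print(go((657.5,226,342),-87.1))
t=manip.camera("top");sd=manip.camera("side")
a=cv2.resize(sd[80:220,250:350],None,fx=4,fy=4,interpolation=2);b=cv2.resize(t[80:220,120:220],None,fx=4,fy=4,interpolation=2)
cv2.imwrite("pics/g4.png",np.hstack([a,b])[:,:,::-1])
```

```text
10.1333 [658.27873079 224.77990371 246.29046836] -87.1262112960328 [-0.35488373  0.21163507 -2.64276536]
(array([-0.0012,  0.0007, -0.0957]), array([-0.  , -0.01, -0.03]))
```

View pics/g4.png

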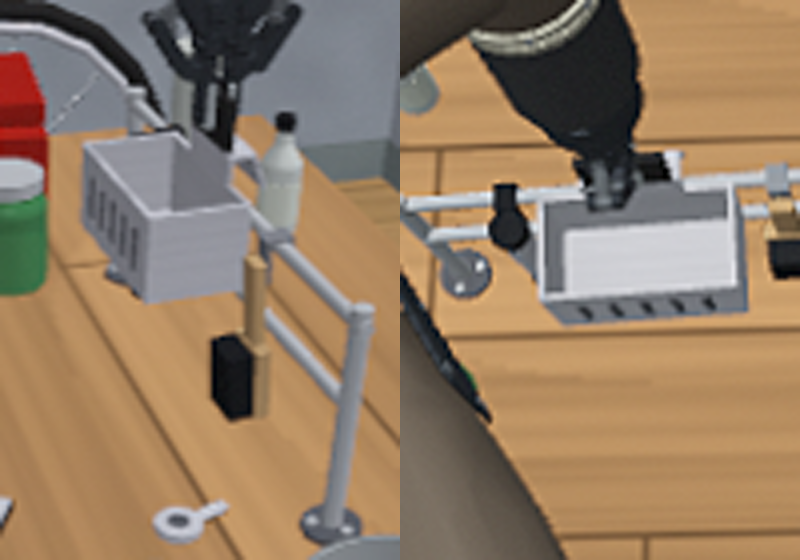

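Call:
jog_arm:
  increments:
    - [[0,0,0.002,0,0,0,-1],[0,0,0.004,0,0,0,-1],[0,0,0.006,0,0,0,-1],[0,0,0.008,0,0,0,-1],[0,0,0.01,0,0,0,-1],[0,0,0.012,0,0,0,-1],[0,0,0.014,0,0,0,-1],[0,0,0.016,0,0,0,-1],[0,0,0.018,0,0,0,-1],[0,0,0.02,0,0,0,-1]]

```text
time: 11.07
tool_pos: [658.2, 224.8, 226.1]
tool_rot: [0.725, -0.689, -0.0, 0.0]
force: [-0.7, -0.1, -1.7]
grip_width: 9.0
finger_force: 68.6
```

Call:
jog_arm:
  increments:
    - [[0,0,0.001,0,0,0,-1],[0,0,0.002,0,0,0,-1],[0,0,0.003,0,0,0,-1],[0,0,0.004,0,0,0,-1],[0,0,0.005,0,0,0,-1],[0,0,0.006,0,0,0,-1],[0,0,0.007,0,0,0,-1],[0,0,0.008,0,0,0,-1],[0,0,0.009,0,0,0,-1],[0,0,0.009,0,0,0,-1]]

```text
time: 11.9
tool_pos: [658.1, 224.8, 217.0]
tool_rot: [0.725, -0.689, -0.0, 0.0]
force: [0.1, 0.2, -3.1]
grip_width: 8.9
finger_force: 68.6
```

Call:
jog_arm:
  increments:
    - [[0,0,0.001,0,0,0,-1],[0,0,0.002,0,0,0,-1],[0,0,0.0025,0,0,0,-1],[0,0,0.003,0,0,0,-1],[0,0,0.0035,0,0,0,-1],[0,0,0.004,0,0,0,-1],[0,0,0.004,0,0,0,-1],[0,0,0.004,0,0,0,-1],[0,0,0.004,0,0,0,-1],[0,0,0.004,0,0,0,-1]]

```text
time: 12.73
tool_pos: [658.2, 224.8, 213.3]
tool_rot: [0.725, -0.689, 0.0, -0.0]
force: [-0.5, 0.1, -2.5]
grip_width: 8.6
finger_force: 68.6
```

Call:
jog_arm:
  increments:
    - [[0,0,0.0005,0,0,0,-1],[0,0,0.001,0,0,0,-1],[0,0,0.0015,0,0,0,-1],[0,0,0.002,0,0,0,-1],[0,0,0.0025,0,0,0,-1],[0,0,0.003,0,0,0,-1],[0,0,0.003,0,0,0,-1],[0,0,0.003,0,0,0,-1],[0,0,0.003,0,0,0,-1],[0,0,0.003,0,0,0,-1]]

```text
time: 13.57
tool_pos: [658.3, 224.8, 212.7]
tool_rot: [0.725, -0.689, 0.001, -0.001]
force: [-5.7, -1.1, 11.2]
grip_width: 8.6
finger_force: 70.7
```

Run:
```python
from h import *
s=manip.state();print(s["time"],s["tool_pos"],yaw(),s["force"],s["moment"])
t=manip.camera("top");sd=manip.camera("side")
a=cv2.resize(sd[80:220,250:350],None,fx=4,fy=4,interpolation=2);b=cv2.resize(t[80:220,120:220],None,fx=4,fy=4,interpolation=2)
cv2.imwrite("pics/g5.png",np.hstack([a,b])[:,:,::-1])
```

```text
13.5667 [658.28370207 224.79227968 212.73685447] -87.09720264443871 [-5.70460597 -1.14841879 11.16808345] [-0.21604997  2.31130184 -0.08237499]
```

View pics/g5.png

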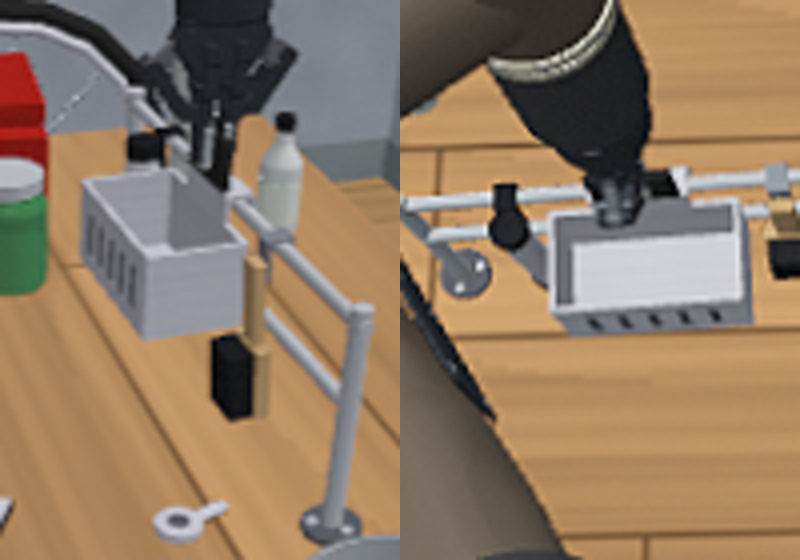

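Call:
jog_arm:
  increments:
    - [[0,0,-0.001,0,0,0,-1],[0,0,-0.002,0,0,0,-1],[0,0,-0.002,0,0,0,-1],[0,0,-0.002,0,0,0,-0.85],[0,0,-0.002,0,0,0,-0.7],[0,0,-0.002,0,0,0,-0.5],[0,0,-0.002,0,0,0,0],[0,0,-0.002,0,0,0,0.3],[0,0,-0.002,0,0,0,0.3],[0,0,-0.002,0,0,0,0.3]]

```text
time: 14.5
tool_pos: [658.3, 224.8, 212.1]
tool_rot: [0.725, -0.689, 0.0, 0.0]
force: [-0.6, -0.3, -0.6]
grip_width: 55.4
finger_force: 0.0
```

Call:
jog_arm:
  increments:
    - [[0,0,0,0,0,0,0.3],[0,0,-0.005,0,0,0,0.3],[0,0,-0.015,0,0,0,0.3],[0,0,-0.03,0,0,0,0.3],[0,0,-0.045,0,0,0,0.3],[0,0,-0.065,0,0,0,0.3],[0,0,-0.085,0,0,0,0.3],[0,0,-0.1,0,0,0,0.3],[0,0,-0.1,0,0,0,0.3],[0,0,-0.1,0,0,0,0.3]]

```text
time: 15.33
tool_pos: [658.6, 225.0, 314.5]
tool_rot: [0.725, -0.689, 0.0, -0.002]
force: [0.3, 0.0, -0.4]
grip_width: 55.4
finger_force: 0.0
```

Run:
```python
from h import *
s=manip.state();print(s["time"],s["tool_pos"],yaw(),s["force"],s["joint_pos"].round(2))
print(go((434,-95,220),-90))
```

```text
15.3333 [658.64752924 225.03636771 314.53266031] -87.12485058158295 [ 0.25399169  0.03935842 -0.42862764] [ 0.61  0.36  0.18  0.   -1.38 -0.56]
(array([0.3085, 0.2407, 0.0934]), array([-0.17,  0.09,  2.88]))
```

Call:
jog_arm:
  increments:
    - [[0.01,0.015,0,0,0,0,0.3],[0.03,0.04,0,0,0,0,0.3],[0.05,0.07,0,0,0,0,0.3],[0.07,0.1,0,0,0,0,0.3],[0.09,0.13,0,0,0,0,0.3],[0.11,0.155,0,0,0,0,0.3],[0.13,0.18,0,0,0,0,0.3],[0.15,0.195,0,0,0,0,0.3],[0.16,0.2,0,0,0,0,0.3],[0.16,0.2,0,0,0,0,0.3]]

```text
time: 16.17
tool_pos: [465.2, 53.4, 312.8]
tool_rot: [0.724, -0.69, 0.0, -0.0]
force: [-0.1, -0.2, -0.2]
grip_width: 55.6
finger_force: 0.0
```

Run:
```python
from h import *
s=manip.state();print(s["time"],s["tool_pos"])
t=manip.camera("top");sd=manip.camera("side")
cv2.imwrite("pics/t.raw.png",t);cv2.imwrite("pics/s.raw.png",sd)
a=cv2.resize(t[165:225,225:400],None,fx=4.5,fy=4.5,interpolation=2);b=cv2.resize(sd[200:380,225:375],None,fx=1.8,fy=1.8,interpolation=2)
c=cv2.resize(t[110:190,110:270],None,fx=3.24,fy=3.24,interpolation=2)[:259]
W=np.zeros((600,790,3),np.uint8);W[:270,:787]=a[:270,:787];W[270:594,:270]=b[:324];W[270:270+259,272:272+518]=c[:,:518]
cv2.imwrite("pics/g6.png",W[:,:,::-1])
for n in("lever1","shoe1"):
    for c in("top","side"):
        for d in manip.landmark_of(n,c):
            if d["p"]>.2: print(c,n,round(d["p"],2),np.round(d["location"],1),plane(c,d["location"],4 if n=="lever1" else 7).round(0)[:2])
```

```text
16.1667 [465.18247147  53.37008058 312.82680316]
top lever1 0.78 [362.2 234.6] [ 324. -382.]
top lever1 0.78 [347.9 275.2] [ 186. -323.]
top lever1 0.68 [348.9 184.3] [ 505. -347.]
top lever1 0.64 [349.7 201.2] [ 444. -346.]
top lever1 0.52 [350.9 146.1] [ 649. -365.]
top lever1 0.45 [311.3 243.5] [ 297. -202.]
side lever1 0.94 [291.6 317.8] [ 433. -352.]
side lever1 0.86 [225.2 283.4] [ 310. -218.]
side lever1 0.79 [178.1 336.3] [ 188. -335.]
side lever1 0.73 [381.7 308.2] [ 638. -379.]
side lever1 0.7 [324.6 312.9] [ 508. -358.]
side lever1 0.58 [272.1 276.4] [ 426. -225.]
side lever1 0.58 [247.4 346.7] [ 322. -395.]
top shoe1 0.49 [310.4 184.2] [ 508. -208.]
top shoe1 0.49 [278.6 207.4] [426. -92.]
top shoe1 0.46 [239.2 209.5] [422.  47.]
side shoe1 0.68 [304.5 269. ] [ 511. -224.]
side shoe1 0.66 [246.9 213.6] [423.  34.]
side shoe1 0.5 [351.9 358.8] [ 515. -475.]
side shoe1 0.46 [257.8 242.6] [ 422. -100.]
```

View pics/g6.png

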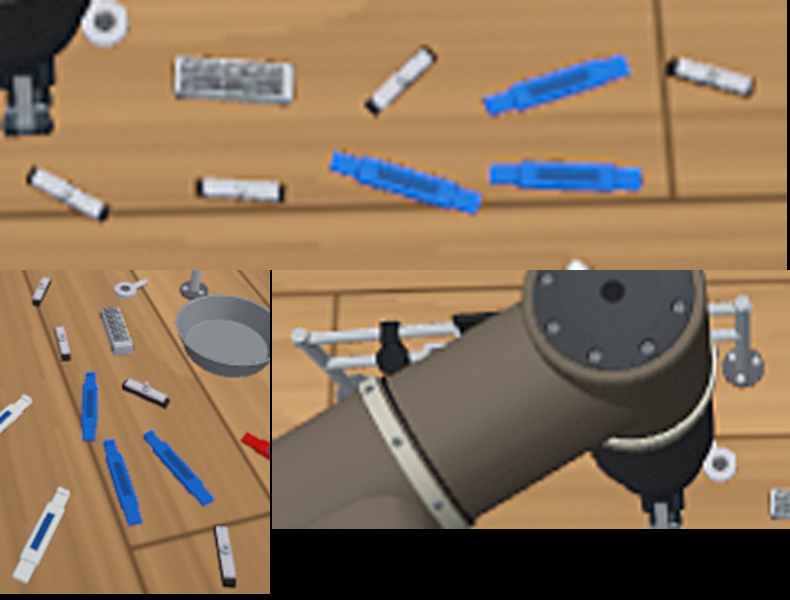

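```bash
cat > seg.py <<'E'
from h import *
X0,X1,Y0,Y1=150,720,-560,150
def ortho(c,im,z):
    xs,ys=np.meshgrid(np.arange(X0,X1),np.arange(Y0,Y1),indexing="ij")
    P=np.stack([xs,ys,np.full_like(xs,z)],-1).reshape(-1,3).astype(float)
    m=proj(c,P).reshape(*xs.shape,2).astype(np.float32)
    return cv2.remap(im,m[...,0],m[...,1],cv2.INTER_LINEAR)
def rects(c,im,kind,amin,amax):
    o=ortho(c,im,9 if kind=="lever" else 12);h=cv2.cvtColor(o,cv2.COLOR_RGB2HSV).astype(int);o=o.astype(int)
    if kind=="lever": m=(abs(h[...,0]-108)<12)&(h[...,1]>120)
    else: m=((h[...,1]<75)|(h[...,2]<70))&(h[...,2]<235)
    m=cv2.morphologyEx(m.astype(np.uint8),cv2.MORPH_CLOSE,np.ones((5,5)))
    out=[]
    for q in cv2.findContours(m,cv2.RETR_EXTERNAL,cv2.CHAIN_APPROX_NONE)[0]:
        a=cv2.contourArea(q)
        if amin<a<amax:
            (cy,cx),(w,hh),_=cv2.minAreaRect(q);mu=cv2.moments(q)
            gx,gy=mu["m01"]/mu["m00"]+X0,mu["m10"]/mu["m00"]+Y0
            vy,vx=cv2.fitLine(q,cv2.DIST_L2,0,.01,.01).ravel()[:2]
            th=.5*np.arctan2(2*mu["mu11"],mu["mu02"]-mu["mu20"]) # in (row=x,col=y)
            out.append((round(cx+X0,1),round(cy+Y0,1),round(gx,1),round(gy,1),"yaw",round(np.degrees(np.arctan2(vy,vx))%180,1),"LxW",round(max(w,hh)),round(min(w,hh)),int(a)))
    return out
if __name__=="__main__":
    for c in("top","side"):
        im=manip.camera(c)
        for k,a,b in(("lever",900,4500),("shoe",400,2200)):
            for r in rects(c,im,k,a,b):
                if k=="lever" and r[7]<80: continue
                print(c,k,*r)
E
python3 seg.py
```

```text
top lever 507.3 -344.0 507.6 -345.4 yaw 106.1 LxW 119 20 1989
top lever 433.9 -346.0 433.7 -347.3 yaw 87.1 LxW 119 20 2044
top lever 431.4 -219.7 431.3 -220.4 yaw 71.7 LxW 120 21 2096
top shoe 512.3 -467.3 511.7 -468.2 yaw 74.5 LxW 70 19 1074
top shoe 512.7 -218.7 513.0 -219.0 yaw 132.2 LxW 68 16 946
top shoe 428.3 -89.3 428.1 -89.7 yaw 84.6 LxW 67 17 998
top shoe 427.0 44.6 427.3 45.3 yaw 59.7 LxW 68 17 969
top shoe 177.5 133.5 168.5 138.6 yaw 20.3 LxW 55 31 867
side lever 506.5 -348.8 506.7 -350.1 yaw 105.6 LxW 123 23 2272
side lever 433.4 -350.5 433.1 -351.9 yaw 86.2 LxW 124 21 2158
side lever 431.5 -224.0 431.2 -225.4 yaw 71.5 LxW 125 21 2126
side shoe 573.1 13.0 571.2 7.9 yaw 26.1 LxW 72 43 1936
side shoe 510.2 -474.3 510.4 -473.6 yaw 71.0 LxW 72 16 1018
side shoe 516.3 -222.2 513.5 -223.5 yaw 128.8 LxW 69 32 1590
side shoe 428.0 -95.9 428.1 -94.3 yaw 83.5 LxW 77 17 1096
side shoe 425.3 39.1 426.7 40.9 yaw 62.4 LxW 81 18 1234
```

Run:
```python
from h import *
print(go((507,-346,110),-74))
```

```text
(array([ 0.4029, -0.02  ,  0.202 ]), array([  0.06,  -0.02, -13.1 ]))
```

Call:
jog_arm:
  increments:
    - [[0.02,0,0.01,0,0,-1,0.1],[0.055,-0.002,0.025,0,0,-2,0.1],[0.09,-0.004,0.04,0,0,-4,0.1],[0.125,-0.006,0.055,0,0,-5,0.1],[0.16,-0.008,0.07,0,0,-6,0.1],[0.195,-0.01,0.09,0,0,-8,0.1],[0.23,-0.012,0.11,0,0,-9,0.1],[0.265,-0.014,0.13,0,0,-10,0.1],[0.3,-0.016,0.15,0,0,-11,0.1],[0.33,-0.018,0.165,0,0,-12,0.1]]
  grip_force: 40

```text
time: 17.4
tool_pos: [500.6, -275.6, 145.1]
tool_rot: [0.793, -0.609, -0.001, 0.0]
force: [0.9, 0.0, 0.6]
grip_width: 47.3
finger_force: 0.0
```

Call:
jog_arm:
  increments:
    - [[0.027,-0.001,0.015,0,0,-0.4,0.1],[0.05,-0.001,0.025,0,0,-0.8,0.1],[0.066,-0.002,0.035,0,0,-1.1,0.1],[0.073,-0.002,0.037,0,0,-1.1,0.1],[0.073,-0.002,0.037,0,0,-1.1,0.1],[0.073,-0.002,0.037,0,0,-1.1,0.1],[0.073,-0.002,0.037,0,0,-1.1,0.1],[0.073,-0.002,0.037,0,0,-1.1,0.1],[0.073,-0.002,0.037,0,0,-1.1,0.1],[0.073,-0.002,0.037,0,0,-1.1,0.1]]

```text
time: 18.23
tool_pos: [522.0, -343.1, 111.1]
tool_rot: [0.799, -0.602, 0.001, -0.0]
force: [0.3, 0.4, -0.3]
grip_width: 47.2
finger_force: 0.0
```

```bash
python3 - <<'E'
from h import *
s=manip.state();print(s["time"],s["tool_pos"],yaw(),s["joint_pos"].round(2))
print(go((507,-346,12.5),-74))
E
python3 seg.py
python3 - <<'E'
from h import *
t=manip.camera("top");sd=manip.camera("side")
a=cv2.resize(sd[85:225,250:350],None,fx=4,fy=4,interpolation=2);b=cv2.resize(t[80:220,125:225],None,fx=4,fy=4,interpolation=2)
cv2.imwrite("pics/g7.png",np.hstack([a,b])[:,:,::-1])
E
```

```text
18.2333 [ 521.95554062 -343.1085719   111.09174046] -73.97639814973999 [-0.27  0.39 -0.27 -0.   -0.91  0.55]
(array([-0.0014,  0.0153,  0.0986]), array([-0.06, -0.03,  0.02]))
top lever 504.7 -334.7 503.5 -332.5 yaw 103.1 LxW 102 20 1505
top lever 433.9 -346.0 433.7 -347.2 yaw 87.1 LxW 119 20 2042
top shoe 663.5 121.2 663.6 121.0 yaw 75.1 LxW 43 36 1427
top shoe 578.2 15.1 571.3 16.9 yaw 20.8 LxW 67 39 1521
side lever 506.6 -348.7 506.7 -350.1 yaw 105.6 LxW 123 22 2259
side lever 433.4 -350.5 433.1 -351.8 yaw 86.2 LxW 123 21 2145
side lever 431.7 -223.9 431.1 -225.5 yaw 71.5 LxW 125 21 2107
side shoe 573.4 13.1 571.2 8.0 yaw 25.7 LxW 72 43 1973
side shoe 510.5 -474.2 510.5 -473.6 yaw 71.0 LxW 72 16 1011
side shoe 428.0 -95.6 428.3 -93.8 yaw 83.6 LxW 78 17 1101
side shoe 425.4 39.8 426.9 41.4 yaw 62.2 LxW 80 19 1242
```

View pics/g7.png

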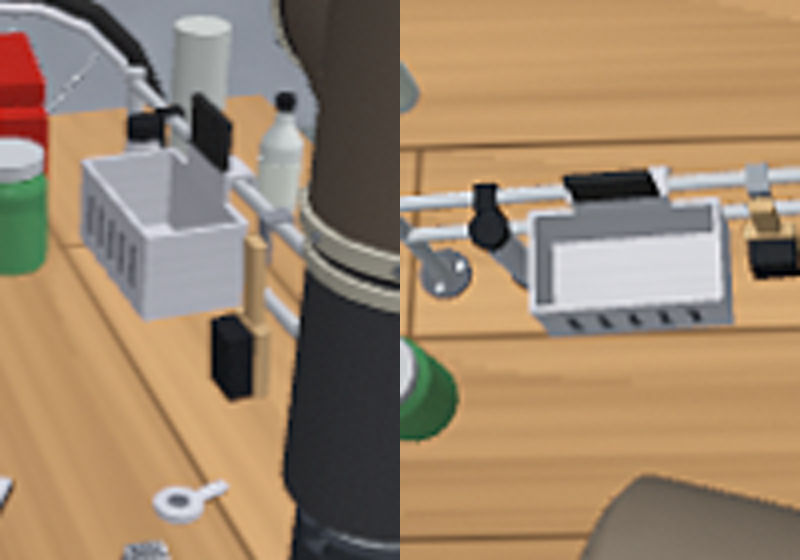

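Call:
jog_arm:
  increments:
    - [[-0.0005,0.005,0,0,0,0,0.1],[-0.001,0.01,0,0,0,0,0.1],[-0.0014,0.0153,0.005,0,0,0,0.1],[-0.0014,0.0153,0.02,0,0,0,0.1],[-0.0014,0.0153,0.04,0,0,0,0.1],[-0.0014,0.0153,0.06,0,0,0,0.1],[-0.0014,0.0153,0.078,0,0,0,0.1],[-0.0014,0.0153,0.09,0,0,0,0.1],[-0.0014,0.0153,0.096,0,0,0,0.1],[-0.0014,0.0153,0.0985,0,0,0,0.1]]

```text
time: 19.27
tool_pos: [505.8, -346.5, 10.7]
tool_rot: [0.798, -0.602, -0.001, 0.0]
force: [-1.0, -0.2, 0.4]
grip_width: 47.0
finger_force: 0.0
```

Call:
jog_arm:
  increments:
    - [[0,0,0,0,0,0,0.1],[0,0,0,0,0,0,0],[0,0,0,0,0,0,-0.2],[0,0,0,0,0,0,-0.4],[0,0,0,0,0,0,-0.7],[0,0,0,0,0,0,-1],[0,0,0,0,0,0,-1],[0,0,0,0,0,0,-1],[0,0,0,0,0,0,-1],[0,0,0,0,0,0,-1]]

```text
time: 20.1
tool_pos: [507.2, -346.8, 12.9]
tool_rot: [0.799, -0.602, 0.001, -0.0]
force: [-1.0, 1.0, 6.5]
grip_width: 20.5
finger_force: 39.8
```

Call:
jog_arm:
  increments:
    - [[0,0,-0.005,0,0,0,-1],[0,0,-0.02,0,0,0,-1],[0,0,-0.045,0,0,0,-1],[0,0,-0.075,0,0,0,-1],[0,0,-0.105,0,0,0,-1],[0,0,-0.135,0,0,0,-1],[0,0,-0.165,0,0,0,-1],[0,0,-0.195,0,0,0,-1],[0,0,-0.22,0,0,0,-1],[0,0,-0.23,0,0,0,-1]]

```text
time: 20.93
tool_pos: [507.6, -347.3, 246.6]
tool_rot: [0.799, -0.602, 0.003, -0.001]
force: [0.7, -0.9, 0.3]
grip_width: 20.7
finger_force: 39.2
```

Call:
jog_arm:
  increments:
    - [[-0.01,-0.005,0,0,0,0,-1],[-0.03,-0.015,0,0,0,0,-1],[-0.06,-0.03,0,0,0,0,-1],[-0.09,-0.045,0,0,0,0,-1],[-0.122,-0.061,0,0,0,0,-1],[-0.154,-0.077,0,0,0,0,-1],[-0.186,-0.093,0,0,0,0,-1],[-0.218,-0.109,0,0,0,0,-1],[-0.25,-0.125,0,0,0,0,-1],[-0.28,-0.14,0,0,0,0,-1]]

```text
time: 21.77
tool_pos: [563.2, -36.5, 240.6]
tool_rot: [0.799, -0.602, -0.001, 0.001]
force: [1.6, -0.3, -1.8]
grip_width: 20.4
finger_force: 39.2
```

Call:
jog_arm:
  increments:
    - [[-0.032,-0.016,0,0,0,1,-1],[-0.064,-0.032,0,0,0,2,-1],[-0.096,-0.048,0,0,0,4,-1],[-0.128,-0.064,0,0,0,6,-1],[-0.16,-0.08,0,0,0,8,-1],[-0.19,-0.095,0,0,0,10,-1],[-0.215,-0.108,0,0,0,11.5,-1],[-0.23,-0.116,0,0,0,12.5,-1],[-0.238,-0.12,0,0,0,13.1,-1],[-0.24,-0.121,0,0,0,13.1,-1]]

```text
time: 22.6
tool_pos: [613.6, 226.6, 240.1]
tool_rot: [0.725, -0.689, -0.0, 0.001]
force: [-0.1, -0.4, -0.9]
grip_width: 20.6
finger_force: 39.2
```

```bash
cat >> h.py <<'E'
def rail(x,y,z):
    c,s=np.cos(.0501),np.sin(.0501);return (670.7+c*x-s*y,202.7+s*x+c*y,z)
def st():
    s=manip.state();print(round(s["time"],1),s["tool_pos"].round(1),"yaw",round(yaw(),1),"w",round(s["grip_width"],1),"ff",round(s["finger_force"],1),"F",s["force"].round(1))
E
python3 - <<'E'
from h import *
st();print(go(rail(-54,25,240),-87.1))
E
```

```text
22.6 [613.6 226.6 240.1] yaw -87.1 w 20.6 ff 39.2 F [-0.1 -0.4 -0.9]
(array([ 0.0018, -0.0018,  0.0001]), array([ 0.13, -0.05,  0.03]))
```

Call:
jog_arm:
  increments:
    - [[0.002,-0.002,0.003,4,0,0,-1],[0.002,-0.002,0.01,8,0,0,-1],[0.002,-0.002,0.02,12,0,0,-1],[0.002,-0.002,0.03,12,0,0,-1],[0.002,-0.002,0.042,12,0,0,-1],[0.002,-0.002,0.054,12,0,0,-1],[0.002,-0.002,0.066,12,0,0,-1],[0.002,-0.002,0.078,12,0,0,-1],[0.002,-0.002,0.086,12,0,0,-1],[0.002,-0.002,0.09,12,0,0,-1]]

```text
time: 23.43
tool_pos: [616.2, 222.1, 151.8]
tool_rot: [0.721, -0.686, 0.072, -0.075]
force: [-14.9, -5.4, 24.4]
grip_width: 20.2
finger_force: 58.8
```

Call:
jog_arm:
  increments:
    - [[0,0,0,0,0,0,-1],[0,0,0,0,0,0,-0.45],[0,0,0,0,0,0,-0.3],[0,0,0,0,0,0,-0.3],[0,0,0,0,0,0,-0.3],[0,0,0,0,0,0,-0.3],[0,0,0,0,0,0,-0.3],[0,0,0,0,0,0,-0.3],[0,0,0,0,0,0,-0.3],[0,0,0,0,0,0,-0.3]]

```text
time: 24.27
tool_pos: [619.0, 223.7, 156.1]
tool_rot: [0.721, -0.685, 0.073, -0.079]
force: [-6.1, -3.3, 17.8]
grip_width: 29.9
finger_force: 6.1
```

Call:
jog_arm:
  increments:
    - [[0,0,-0.005,0,0,0,-0.3],[0,0,-0.015,0,0,0,-0.3],[0,0,-0.03,0,0,0,-0.3],[0,0,-0.045,0,0,0,-0.3],[0,0,-0.06,0,0,0,-0.3],[0,0,-0.075,0,0,0,-0.3],[0,0,-0.09,-4,0,0,-0.3],[0,0,-0.1,-8,0,0,-0.3],[0,0,-0.11,-12,0,0,0.1],[0,0,-0.11,-12,0,0,0.1]]

```text
time: 25.1
tool_pos: [595.6, 222.6, 261.7]
tool_rot: [0.725, -0.689, -0.001, -0.0]
force: [1.4, 0.6, 0.6]
grip_width: 46.9
finger_force: 0.0
```

```bash
python3 - <<'E'
from h import *
st();print(go((433.7,-348,110),-93),go((433.7,-348,110)))
E
python3 seg.py
```

```text
25.1 [595.6 222.6 261.7] yaw -87.1 w 46.9 ff 0.0 F [1.4 0.6 0.6]
(array([0.5621, 0.19  , 0.151 ]), array([0.05, 0.09, 5.86])) [0.5621 0.19   0.151 ]
top lever 433.9 -346.0 433.7 -347.3 yaw 87.1 LxW 119 20 2044
top lever 431.2 -219.6 431.2 -220.5 yaw 71.7 LxW 120 21 2095
top shoe 662.9 121.2 663.5 121.0 yaw 77.5 LxW 43 37 1441
top shoe 578.2 15.1 571.3 17.0 yaw 20.7 LxW 67 39 1511
top shoe 512.3 -467.3 511.7 -468.3 yaw 74.6 LxW 70 19 1073
top shoe 512.7 -218.7 512.9 -219.0 yaw 132.2 LxW 68 16 949
top shoe 428.3 -89.2 428.1 -89.7 yaw 84.6 LxW 67 18 997
top shoe 427.0 44.6 427.3 45.3 yaw 59.4 LxW 68 17 969
side lever 433.4 -350.5 433.1 -351.9 yaw 86.2 LxW 124 21 2160
side lever 431.5 -224.0 431.2 -225.5 yaw 71.5 LxW 125 21 2127
side shoe 573.0 13.1 571.2 8.0 yaw 26.1 LxW 72 43 1931
side shoe 510.4 -474.3 510.4 -473.6 yaw 71.0 LxW 72 16 1022
side shoe 516.3 -222.2 513.5 -223.5 yaw 128.8 LxW 69 32 1590
side shoe 427.9 -95.9 428.1 -94.3 yaw 83.5 LxW 77 17 1094
side shoe 425.3 39.1 426.7 40.9 yaw 62.5 LxW 81 18 1237
```

Run:
```python
from h import *
t=manip.camera("top");sd=manip.camera("side")
a=cv2.resize(sd[60:210,250:350],None,fx=3.9,fy=3.9,interpolation=2);b=cv2.resize(t[80:230,125:225],None,fx=3.9,fy=3.9,interpolation=2)
cv2.imwrite("pics/g8.png",np.hstack([a,b])[:,:,::-1])
```

```text
(no output)
```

View pics/g8.png

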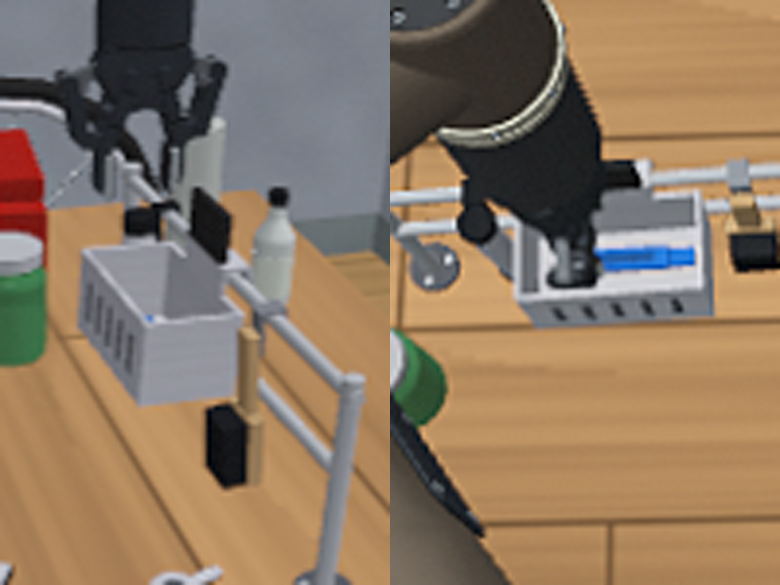

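Call:
jog_arm:
  increments:
    - [[0.01,0.01,0,0,0,0,0.1],[0.03,0.02,0,0,0,0,0.1],[0.06,0.035,0,0,0,0,0.1],[0.093,0.05,0,0,0,0,0.1],[0.126,0.06,0,0,0,0,0.1],[0.159,0.07,0,0,0,0,0.1],[0.192,0.08,0,0,0,0,0.1],[0.225,0.09,0,0,0,0,0.1],[0.258,0.1,0,0,0,0,0.1],[0.29,0.105,0,0,0,0,0.1]]

```text
time: 26.13
tool_pos: [501.0, -74.3, 259.1]
tool_rot: [0.725, -0.689, 0.0, -0.0]
force: [0.5, 0.4, -0.7]
grip_width: 46.8
finger_force: 0.0
```

Call:
jog_arm:
  increments:
    - [[0.033,0.01,0.012,0,0,1,0.1],[0.066,0.02,0.024,0,0,2,0.1],[0.099,0.03,0.036,0,0,3,0.1],[0.132,0.04,0.05,0,0,4,0.1],[0.165,0.05,0.065,0,0,5,0.1],[0.2,0.06,0.08,0,0,5.5,0.1],[0.23,0.07,0.09,0,0,5.9,0.1],[0.255,0.08,0.1,0,0,5.9,0.1],[0.272,0.085,0.1,0,0,5.9,0.1],[0.272,0.085,0.1,0,0,5.9,0.1]]

```text
time: 26.97
tool_pos: [429.6, -350.6, 157.9]
tool_rot: [-0.687, 0.726, 0.001, -0.001]
force: [-0.9, 0.3, 0.5]
grip_width: 47.1
finger_force: 0.0
```

```bash
python3 - <<'E'
from h import *
st();print(go((433.7,-348,12.5),-93))
E
python3 seg.py | grep lever
```

```text
27.0 [ 429.6 -350.6  157.9] yaw -93.2 w 47.1 ff 0.0 F [-0.9  0.3  0.5]
(array([-0.0028, -0.0043,  0.1454]), array([ 0.13, -0.02, -0.15]))
top lever 433.7 -350.9 434.0 -347.4 yaw 89.7 LxW 80 20 1322
side lever 433.4 -350.5 433.1 -351.8 yaw 86.2 LxW 123 21 2148
side lever 429.9 -229.0 428.6 -231.8 yaw 72.4 LxW 114 21 1833
```

Descend, grasp, and lift lever 2.

Call:
jog_arm:
  increments:
    - [[-0.003,-0.004,0.01,0,0,0,0.1],[-0.003,-0.004,0.03,0,0,0,0.1],[-0.003,-0.004,0.055,0,0,0,0.1],[-0.003,-0.004,0.08,0,0,0,0.1],[-0.003,-0.004,0.1,0,0,0,0.1],[-0.003,-0.004,0.118,0,0,0,0.1],[-0.003,-0.004,0.132,0,0,0,0.1],[-0.003,-0.004,0.14,0,0,0,0.1],[-0.003,-0.004,0.144,0,0,0,0.1],[-0.003,-0.004,0.145,0,0,0,0.1]]

```text
time: 27.9
tool_pos: [436.3, -345.1, 13.9]
tool_rot: [-0.689, 0.725, 0.0, -0.0]
force: [0.0, -0.6, 0.6]
grip_width: 47.3
finger_force: 0.0
```

Call:
jog_arm:
  increments:
    - [[0,0,0,0,0,0,0.1],[0,0,0,0,0,0,0],[0,0,0,0,0,0,-0.2],[0,0,0,0,0,0,-0.4],[0,0,0,0,0,0,-0.7],[0,0,0,0,0,0,-1],[0,0,0,0,0,0,-1],[0,0,0,0,0,0,-1],[0,0,0,0,0,0,-1],[0,0,0,0,0,0,-1]]

```text
time: 28.73
tool_pos: [436.5, -346.1, 15.2]
tool_rot: [-0.688, 0.726, -0.001, 0.0]
force: [-0.2, 1.7, 6.8]
grip_width: 20.5
finger_force: 39.2
```

Call:
jog_arm:
  increments:
    - [[0,0,-0.005,0,0,0,-1],[0,0,-0.02,0,0,0,-1],[0,0,-0.045,0,0,0,-1],[0,0,-0.075,0,0,0,-1],[0,0,-0.105,0,0,0,-1],[0,0,-0.135,0,0,0,-1],[0,0,-0.165,0,0,0,-1],[0,0,-0.195,0,0,0,-1],[0,0,-0.22,0,0,0,-1],[0,0,-0.23,0,0,0,-1]]

```text
time: 29.57
tool_pos: [437.2, -346.7, 249.1]
tool_rot: [-0.688, 0.725, -0.003, 0.001]
force: [0.8, -0.2, -0.8]
grip_width: 20.4
finger_force: 39.3
```

Run:
```python
from h import *
st();print(go(rail(-50,25,245),-87.1))
```

```text
29.6 [ 437.2 -346.7  249.1] yaw -93.0 w 20.4 ff 39.3 F [ 0.8 -0.2 -0.8]
(array([-0.5807, -0.1519,  0.0034]), array([-0.31, -0.16, -5.91]))
```

Call:
jog_arm:
  increments:
    - [[-0.01,-0.003,0,0,0,0,-1],[-0.03,-0.008,0,0,0,0,-1],[-0.06,-0.016,0,0,0,0,-1],[-0.093,-0.024,0,0,0,0,-1],[-0.126,-0.033,0,0,0,0,-1],[-0.16,-0.042,0,0,0,0,-1],[-0.194,-0.051,0,0,0,0,-1],[-0.228,-0.06,0,0,0,0,-1],[-0.262,-0.069,0,0,0,0,-1],[-0.296,-0.078,0,0,0,0,-1]]

```text
time: 30.4
tool_pos: [529.0, -52.3, 243.2]
tool_rot: [-0.688, 0.726, 0.001, -0.001]
force: [0.5, -0.3, 0.2]
grip_width: 20.1
finger_force: 39.3
```

Call:
jog_arm:
  increments:
    - [[-0.034,-0.009,0,0,0,-1,-1],[-0.068,-0.018,0,0,0,-2,-1],[-0.102,-0.027,0,0,0,-3,-1],[-0.136,-0.036,0,0,0,-4,-1],[-0.17,-0.045,0,0,0,-5,-1],[-0.204,-0.054,0,0,0,-5.5,-1],[-0.238,-0.062,0,0,0,-5.9,-1],[-0.265,-0.069,0,0,0,-5.9,-1],[-0.28,-0.073,0,0,0,-5.9,-1],[-0.285,-0.074,0,0,0,-5.9,-1]]

```text
time: 31.23
tool_pos: [618.3, 228.7, 242.2]
tool_rot: [0.725, -0.689, -0.0, 0.001]
force: [1.1, -0.9, -0.8]
grip_width: 20.4
finger_force: 39.3
```

Run:
```python
from h import *
st();print(go(rail(-50,25,168),-87.1))
```

```text
31.2 [618.3 228.7 242.2] yaw -87.0 w 20.4 ff 39.3 F [ 1.1 -0.9 -0.8]
(array([ 0.0035, -0.0012,  0.0742]), array([ 0.14, -0.06,  0.07]))
```

Call:
jog_arm:
  increments:
    - [[0.0035,-0.001,0,6,0,0,-1],[0.0035,-0.001,0,12,0,0,-1],[0.0035,-0.001,0.005,18,0,0,-1],[0.0035,-0.001,0.015,20,0,0,-1],[0.0035,-0.001,0.027,20,0,0,-1],[0.0035,-0.001,0.04,20,0,0,-1],[0.0035,-0.001,0.052,20,0,0,-1],[0.0035,-0.001,0.062,20,0,0,-1],[0.0035,-0.001,0.07,20,0,0,-1],[0.0035,-0.001,0.073,20,0,0,-1]]

```text
time: 32.07
tool_pos: [618.8, 221.5, 169.5]
tool_rot: [0.714, -0.679, 0.119, -0.125]
force: [0.1, 0.0, -0.1]
grip_width: 20.2
finger_force: 39.4
```

Call:
jog_arm:
  increments:
    - [[0,0,0,0,0,0,-1],[0,0,0,0,0,0,-1],[0,0,0,0,0,0,-0.4],[0,0,0,0,0,0,-0.3],[0,0,0,0,0,0,-0.3],[0,0,0,0,0,0,-0.3],[0,0,0,0,0,0,-0.3],[0,0,0,0,0,0,-0.3],[0,0,0,0,0,0,-0.3],[0,0,0,0,0,0,-0.3]]

```text
time: 32.9
tool_pos: [619.9, 222.8, 171.4]
tool_rot: [0.714, -0.679, 0.12, -0.126]
force: [0.1, -0.1, -0.2]
grip_width: 29.8
finger_force: 0.0
```

Call:
jog_arm:
  increments:
    - [[0,0,-0.005,0,0,0,-0.3],[0,0,-0.015,0,0,0,-0.3],[0,0,-0.03,0,0,0,-0.3],[0,0,-0.045,0,0,0,-0.3],[0,0,-0.06,0,0,0,-0.3],[0,0,-0.07,0,0,0,-0.3],[0,0,-0.08,-6,0,0,-0.3],[0,0,-0.09,-12,0,0,-0.3],[0,0,-0.095,-18,0,0,0.1],[0,0,-0.095,-20,0,0,0.1]]

```text
time: 33.73
tool_pos: [588.8, 222.7, 263.4]
tool_rot: [0.725, -0.689, -0.002, -0.0]
force: [1.3, 0.3, 1.5]
grip_width: 46.7
finger_force: 0.0
```

```bash
python3 - <<'E'
from h import *
st();print(go((431.3,-221.5,150),-108.4),go((431.3,-221.5,150)))
E
python3 seg.py
```

```text
33.7 [588.8 222.7 263.4] yaw -87.0 w 46.7 ff 0.0 F [1.3 0.3 1.5]
(array([0.4358, 0.1799, 0.1125]), array([ 0.18,  0.16, 21.36])) [0.4358 0.1799 0.1125]
top lever 431.2 -219.6 431.3 -220.5 yaw 71.7 LxW 120 21 2095
top shoe 663.0 121.2 663.5 121.0 yaw 77.2 LxW 43 37 1442
top shoe 578.2 15.1 571.3 17.0 yaw 20.7 LxW 67 39 1511
top shoe 512.3 -467.3 511.8 -468.2 yaw 74.6 LxW 70 19 1071
top shoe 512.7 -218.7 513.0 -219.0 yaw 132.1 LxW 68 16 947
top shoe 428.2 -89.2 428.1 -89.7 yaw 84.5 LxW 67 18 1001
top shoe 427.0 44.6 427.3 45.3 yaw 59.7 LxW 68 17 966
side lever 431.5 -224.0 431.1 -225.5 yaw 71.5 LxW 125 21 2130
side shoe 573.1 13.0 571.3 8.0 yaw 26.0 LxW 72 43 1937
side shoe 510.2 -474.3 510.4 -473.6 yaw 71.0 LxW 72 16 1020
side shoe 516.4 -222.0 513.5 -223.5 yaw 128.9 LxW 69 32 1588
side shoe 428.0 -95.9 428.1 -94.3 yaw 83.5 LxW 77 17 1096
side shoe 425.3 39.1 426.7 40.8 yaw 62.5 LxW 81 18 1233
```

Contact-free this time. Now lever 3 at (431, -221.5).

Call:
jog_arm:
  increments:
    - [[0.01,0.008,0,0,0,2,0.1],[0.03,0.02,0,0,0,4,0.1],[0.06,0.033,0,0,0,6,0.1],[0.093,0.047,0,0,0,8,0.1],[0.126,0.06,0,0,0,10,0.1],[0.159,0.073,0,0,0,12,0.1],[0.192,0.086,0,0,0,14,0.1],[0.225,0.1,0,0,0,17,0.1],[0.258,0.113,0,0,0,19,0.1],[0.29,0.126,0,0,0,21.4,0.1]]

```text
time: 34.67
tool_pos: [474.4, -76.2, 260.9]
tool_rot: [-0.584, 0.812, -0.001, 0.001]
force: [1.4, -0.6, 0.0]
grip_width: 47.1
finger_force: 0.0
```

Run:
```python
from h import *
st();print(go((431.3,-221.5,120),-108.4))
```

```text
34.7 [474.4 -76.2 260.9] yaw -108.6 w 47.1 ff 0.0 F [ 1.4 -0.6  0. ]
(array([ 0.1515, -0.0053,  0.1408]), array([-0.1 ,  0.02, -0.18]))
```

Call:
jog_arm:
  increments:
    - [[0.03,-0.001,0.02,0,0,0,0.1],[0.06,-0.002,0.045,0,0,0,0.1],[0.09,-0.003,0.07,0,0,0,0.1],[0.115,-0.004,0.095,0,0,0,0.1],[0.135,-0.005,0.115,0,0,0,0.1],[0.147,-0.005,0.13,0,0,0,0.1],[0.1515,-0.005,0.138,0,0,0,0.1],[0.1515,-0.005,0.141,0,0,0,0.1],[0.1515,-0.005,0.141,0,0,0,0.1],[0.1515,-0.005,0.141,0,0,0,0.1]]

```text
time: 35.5
tool_pos: [433.4, -219.5, 120.6]
tool_rot: [-0.584, 0.811, -0.001, 0.0]
force: [0.4, 0.6, 0.2]
grip_width: 47.2
finger_force: 0.0
```

```bash
python3 - <<'E'
from h import *
st();print(go((431.3,-221.5,12.5),-108.4))
E
python3 seg.py
```

```text
35.5 [ 433.4 -219.5  120.6] yaw -108.5 w 47.2 ff 0.0 F [0.4 0.6 0.2]
(array([0.0026, 0.0015, 0.1081]), array([-0.09,  0.  , -0.07]))
top shoe 662.9 121.2 663.5 121.0 yaw 77.4 LxW 43 37 1442
top shoe 512.3 -467.3 511.8 -468.1 yaw 74.8 LxW 70 19 1074
side lever 431.6 -224.0 431.2 -225.5 yaw 71.5 LxW 125 21 2114
side shoe 510.5 -474.2 510.5 -473.6 yaw 71.0 LxW 72 16 1012
side shoe 516.7 -221.7 513.6 -223.3 yaw 128.6 LxW 69 32 1572
```

Call:
jog_arm:
  increments:
    - [[0.0026,0.0015,0.005,0,0,0,0.1],[0.0026,0.0015,0.02,0,0,0,0.1],[0.0026,0.0015,0.04,0,0,0,0.1],[0.0026,0.0015,0.06,0,0,0,0.1],[0.0026,0.0015,0.078,0,0,0,0.1],[0.0026,0.0015,0.092,0,0,0,0.1],[0.0026,0.0015,0.101,0,0,0,0.1],[0.0026,0.0015,0.106,0,0,0,0.1],[0.0026,0.0015,0.1075,0,0,0,0.1],[0.0026,0.0015,0.1075,0,0,0,0.1]]

```text
time: 36.43
tool_pos: [430.7, -222.0, 12.3]
tool_rot: [-0.584, 0.812, -0.0, 0.0]
force: [0.6, 0.3, 1.0]
grip_width: 47.0
finger_force: 0.0
```

Call:
jog_arm:
  increments:
    - [[0,0,0,0,0,0,0.1],[0,0,0,0,0,0,0],[0,0,0,0,0,0,-0.2],[0,0,0,0,0,0,-0.4],[0,0,0,0,0,0,-0.7],[0,0,0,0,0,0,-1],[0,0,0,0,0,0,-1],[0,0,0,0,0,0,-1],[0,0,0,0,0,0,-1],[0,0,0,0,0,0,-1]]

```text
time: 37.27
tool_pos: [430.8, -222.0, 12.8]
tool_rot: [-0.584, 0.812, -0.0, 0.0]
force: [-1.6, 1.2, 6.3]
grip_width: 20.8
finger_force: 39.3
```

Call:
jog_arm:
  increments:
    - [[0,0,-0.005,0,0,0,-1],[0,0,-0.02,0,0,0,-1],[0,0,-0.045,0,0,0,-1],[0,0,-0.075,0,0,0,-1],[0,0,-0.105,0,0,0,-1],[0,0,-0.135,0,0,0,-1],[0,0,-0.165,0,0,0,-1],[0,0,-0.195,0,0,0,-1],[0,0,-0.22,0,0,0,-1],[0,0,-0.23,0,0,0,-1]]

```text
time: 38.1
tool_pos: [431.6, -222.5, 246.6]
tool_rot: [-0.584, 0.812, -0.002, 0.002]
force: [0.3, -0.4, 0.8]
grip_width: 20.7
finger_force: 39.4
```

Run:
```python
from h import *
st();print(go(rail(-50,25,245),-87.1))
```

```text
38.1 [ 431.6 -222.5  246.6] yaw -108.5 w 20.7 ff 39.4 F [ 0.3 -0.4  0.8]
(array([-0.4841, -0.0361,  0.002 ]), array([ -0.34,  -0.03, -21.41]))
```

Call:
jog_arm:
  increments:
    - [[-0.01,-0.001,0,0,0,0,-1],[-0.03,-0.002,0,0,0,0,-1],[-0.057,-0.004,0,0,0,0,-1],[-0.085,-0.006,0,0,0,0,-1],[-0.113,-0.008,0,0,0,0,-1],[-0.141,-0.01,0,0,0,0,-1],[-0.169,-0.012,0,0,0,0,-1],[-0.197,-0.014,0,0,0,0,-1],[-0.225,-0.016,0,0,0,0,-1],[-0.25,-0.018,0,0,0,0,-1]]

```text
time: 38.93
tool_pos: [526.6, 11.3, 240.7]
tool_rot: [-0.584, 0.812, 0.0, -0.001]
force: [0.4, -0.5, -0.1]
grip_width: 20.7
finger_force: 39.4
```

Call:
jog_arm:
  increments:
    - [[-0.028,-0.002,0,0,0,-3,-1],[-0.056,-0.004,0,0,0,-6,-1],[-0.084,-0.006,0,0,0,-9,-1],[-0.112,-0.008,0,0,0,-12,-1],[-0.14,-0.01,0,0,0,-15,-1],[-0.168,-0.012,0,0,0,-18,-1],[-0.196,-0.014,0,0,0,-20,-1],[-0.218,-0.016,0,0,0,-21.4,-1],[-0.23,-0.018,0,0,0,-21.4,-1],[-0.234,-0.018,0,0,0,-21.4,-1]]

```text
time: 39.77
tool_pos: [618.2, 227.3, 239.9]
tool_rot: [0.725, -0.689, -0.0, 0.001]
force: [0.3, -0.0, 0.1]
grip_width: 20.4
finger_force: 39.4
```

Run:
```python
from h import *
st();print(go(rail(-50,25,170),-87.1))
```

```text
39.8 [618.2 227.3 239.9] yaw -87.1 w 20.4 ff 39.4 F [ 0.3 -0.   0.1]
(array([ 0.0021, -0.0014,  0.0699]), array([ 0.15, -0.07,  0.01]))
```

Call:
jog_arm:
  increments:
    - [[0,-0.001,0,6,0,0,-1],[0,-0.001,0,12,0,0,-1],[0,-0.001,0.005,18,0,0,-1],[0,-0.001,0.015,20,0,0,-1],[0,-0.001,0.027,20,0,0,-1],[0,-0.001,0.04,20,0,0,-1],[0,-0.001,0.052,20,0,0,-1],[0,-0.001,0.062,20,0,0,-1],[0,-0.001,0.068,20,0,0,-1],[0,-0.001,0.07,20,0,0,-1]]

```text
time: 40.6
tool_pos: [618.5, 224.4, 170.6]
tool_rot: [0.713, -0.679, 0.119, -0.125]
force: [-0.4, -0.0, 0.1]
grip_width: 20.9
finger_force: 39.5
```

Call:
jog_arm:
  increments:
    - [[0,0,0,0,0,0,-1],[0,0,0,0,0,0,-1],[0,0,0,0,0,0,-0.4],[0,0,0,0,0,0,-0.3],[0,0,0,0,0,0,-0.3],[0,0,0,0,0,0,-0.3],[0,0,0,0,0,0,-0.3],[0,0,0,0,0,0,-0.3],[0,0,0,0,0,0,-0.3],[0,0,0,0,0,0,-0.3]]

```text
time: 41.43
tool_pos: [619.3, 225.5, 172.2]
tool_rot: [0.714, -0.679, 0.12, -0.126]
force: [-0.1, 0.7, 0.4]
grip_width: 29.6
finger_force: 0.0
```

Call:
jog_arm:
  increments:
    - [[0,0,-0.005,0,0,0,-0.3],[0,0,-0.015,0,0,0,-0.3],[0,0,-0.03,0,0,0,-0.3],[0,0,-0.045,0,0,0,-0.3],[0,0,-0.06,0,0,0,-0.3],[0,0,-0.07,0,0,0,-0.3],[0,0,-0.08,-6,0,0,-0.3],[0,0,-0.09,-12,0,0,-0.3],[0,0,-0.095,-18,0,0,-0.2],[0,0,-0.095,-20,0,0,-0.2]]

```text
time: 42.27
tool_pos: [588.3, 225.4, 264.2]
tool_rot: [0.725, -0.689, -0.002, -0.0]
force: [1.0, 0.1, 0.4]
grip_width: 34.3
finger_force: 0.0
```

```bash
python3 - <<'E'
from h import *
st();print(go((427,42.5,150),-120))
E
python3 seg.py
```

```text
42.3 [588.3 225.4 264.2] yaw -87.0 w 34.3 ff 0.0 F [1.  0.1 0.4]
(array([0.1747, 0.1703, 0.1141]), array([ 0.2 ,  0.14, 32.96]))
top shoe 662.9 121.2 663.5 121.0 yaw 77.4 LxW 43 37 1442
top shoe 578.3 15.0 571.3 17.0 yaw 20.7 LxW 67 38 1508
top shoe 512.3 -467.3 511.7 -468.2 yaw 74.6 LxW 70 19 1074
top shoe 512.7 -218.7 513.0 -219.0 yaw 132.1 LxW 68 16 948
top shoe 428.3 -89.2 428.1 -89.7 yaw 84.6 LxW 67 18 997
top shoe 427.0 44.6 427.3 45.3 yaw 59.7 LxW 68 17 971
side shoe 573.1 13.0 571.3 8.0 yaw 26.0 LxW 72 43 1936
side shoe 510.2 -474.3 510.4 -473.5 yaw 71.0 LxW 72 16 1020
side shoe 516.3 -222.2 513.5 -223.5 yaw 128.8 LxW 69 32 1590
side shoe 427.9 -95.9 428.1 -94.3 yaw 83.5 LxW 77 17 1095
side shoe 425.3 39.1 426.7 40.8 yaw 62.4 LxW 81 18 1232
```

Call:
jog_arm:
  increments:
    - [[0.012,0.015,0,0,0,3,-0.2],[0.03,0.035,0,0,0,7,-0.2],[0.05,0.055,0,0,0,11,-0.2],[0.072,0.076,0,0,0,15,-0.2],[0.094,0.097,0.01,0,0,19,-0.2],[0.116,0.118,0.03,0,0,23,-0.2],[0.138,0.138,0.055,0,0,27,-0.2],[0.158,0.156,0.08,0,0,31,-0.2],[0.17,0.166,0.1,0,0,33,-0.2],[0.175,0.17,0.114,0,0,33,-0.2]]

```text
time: 43.2
tool_pos: [422.5, 38.3, 145.9]
tool_rot: [-0.498, 0.867, 0.0, -0.0]
force: [-0.4, -0.4, -0.2]
grip_width: 34.6
finger_force: 0.0
```

Call:
jog_arm:
  increments:
    - [[0,0,0,0,0,0,-0.2],[0,0,0,0,0,0,-0.2],[0,0,0,0,0,0,-0.2],[0,0,0,0,0,0,-0.2],[0,0,0,0,0,0,-0.2],[0,0,0,0,0,0,-0.2],[0,0,0,0,0,0,-0.2],[0,0,0,0,0,0,-0.2],[0,0,0,0,0,0,-0.2],[0,0,0,0,0,0,-0.2]]

```text
time: 44.03
tool_pos: [426.0, 40.6, 147.4]
tool_rot: [-0.499, 0.867, -0.0, -0.0]
force: [0.5, -0.9, -0.5]
grip_width: 34.5
finger_force: 0.0
```

```bash
python3 - <<'E'
from h import *
st();print(go((427,42.5,13),-119.5))
E
python3 seg.py
```

```text
44.0 [426.   40.6 147.4] yaw -120.1 w 34.5 ff 0.0 F [ 0.5 -0.9 -0.5]
(array([-0.0022,  0.    ,  0.1344]), array([-0.  , -0.  , -0.63]))
top shoe 512.3 -467.2 511.8 -468.1 yaw 74.6 LxW 70 19 1073
top shoe 512.7 -218.7 512.9 -219.0 yaw 132.1 LxW 68 16 945
top shoe 428.3 -89.2 428.1 -89.6 yaw 84.9 LxW 67 18 994
top shoe 189.5 128.5 176.4 135.6 yaw 17.6 LxW 79 41 1590
side shoe 573.1 13.0 571.3 7.9 yaw 26.1 LxW 72 43 1943
side shoe 510.5 -474.4 510.4 -473.6 yaw 71.0 LxW 72 16 1020
side shoe 516.3 -222.2 513.5 -223.4 yaw 128.7 LxW 69 32 1585
side shoe 428.0 -95.9 428.1 -94.3 yaw 83.5 LxW 77 17 1097
side shoe 425.3 39.2 426.8 41.0 yaw 62.4 LxW 81 18 1233
```

Call:
jog_arm:
  increments:
    - [[-0.002,0,0.01,0,0,-0.6,-0.2],[-0.002,0,0.03,0,0,-0.6,-0.2],[-0.002,0,0.055,0,0,-0.6,-0.2],[-0.002,0,0.08,0,0,-0.6,-0.2],[-0.002,0,0.1,0,0,-0.6,-0.2],[-0.002,0,0.115,0,0,-0.6,-0.2],[-0.002,0,0.125,0,0,-0.6,-0.2],[-0.002,0,0.131,0,0,-0.6,-0.2],[-0.002,0,0.134,0,0,-0.6,-0.2],[-0.002,0,0.134,0,0,-0.6,-0.2]]

```text
time: 44.97
tool_pos: [426.8, 42.2, 13.1]
tool_rot: [-0.504, 0.864, -0.0, -0.0]
force: [0.3, 0.3, 1.2]
grip_width: 34.3
finger_force: 0.0
```

Call:
jog_arm:
  increments:
    - [[0,0,0,0,0,0,-0.2],[0,0,0,0,0,0,-0.4],[0,0,0,0,0,0,-0.6],[0,0,0,0,0,0,-0.8],[0,0,0,0,0,0,-1],[0,0,0,0,0,0,-1],[0,0,0,0,0,0,-1],[0,0,0,0,0,0,-1],[0,0,0,0,0,0,-1],[0,0,0,0,0,0,-1]]

```text
time: 45.8
tool_pos: [427.3, 42.5, 14.2]
tool_rot: [-0.504, 0.864, -0.0, 0.001]
force: [-2.0, 0.7, 4.9]
grip_width: 13.3
finger_force: 39.4
```

Call:
jog_arm:
  increments:
    - [[0,0,-0.005,0,0,0,-1],[0,0,-0.02,0,0,0,-1],[0,0,-0.04,0,0,0,-1],[0,0,-0.065,0,0,0,-1],[0,0,-0.09,0,0,0,-1],[0,0,-0.11,0,0,0,-1],[0,0,-0.125,0,0,0,-1],[0,0,-0.135,0,0,0,-1],[0,0,-0.14,0,0,0,-1],[0,0,-0.14,0,0,0,-1]]

```text
time: 46.63
tool_pos: [427.4, 42.6, 154.8]
tool_rot: [-0.504, 0.864, -0.0, 0.001]
force: [0.6, 0.4, -0.7]
grip_width: 12.7
finger_force: 39.1
```

Run:
```python
from h import *
st();print(go((637,-160,150),-90))
```

```text
46.6 [427.4  42.6 154.8] yaw -119.5 w 12.7 ff 39.1 F [ 0.6  0.4 -0.7]
(array([ 0.073 , -0.2822,  0.005 ]), array([ -0.11,   0.11, -29.52]))
```

Call:
jog_arm:
  increments:
    - [[0.005,-0.02,0,0,0,-3,-1],[0.012,-0.045,0,0,0,-6,-1],[0.02,-0.075,0,0,0,-9,-1],[0.028,-0.107,0,0,0,-12,-1],[0.036,-0.139,0,0,0,-15,-1],[0.044,-0.171,0,0,0,-18,-1],[0.053,-0.203,0,0,0,-21,-1],[0.061,-0.235,0,0,0,-24,-1],[0.068,-0.263,0,0,0,-27,-1],[0.073,-0.282,0,0,0,-29.5,-1]]

```text
time: 47.47
tool_pos: [637.3, -162.2, 151.4]
tool_rot: [0.707, -0.707, -0.001, 0.001]
force: [1.0, -0.4, -0.8]
grip_width: 12.9
finger_force: 39.1
```

Run:
```python
from h import *
st();print(go((637,-160,48),-90))
```

```text
47.5 [ 637.3 -162.2  151.4] yaw -89.9 w 12.9 ff 39.1 F [ 1.  -0.4 -0.8]
(array([-0.0022,  0.    ,  0.1034]), array([ 0.13, -0.01,  0.06]))
```

Call:
jog_arm:
  increments:
    - [[-0.002,0,0.005,0,0,0,-1],[-0.002,0,0.02,0,0,0,-1],[-0.002,0,0.04,0,0,0,-1],[-0.002,0,0.06,0,0,0,-1],[-0.002,0,0.08,0,0,0,-1],[-0.002,0,0.097,0,0,0,-1],[-0.002,0,0.11,0,0,0,-1],[-0.002,0,0.117,0,0,0,-1],[-0.002,0,0.12,0,0,0,-1],[-0.002,0,0.12,0,0,0,-1]]

```text
time: 48.3
tool_pos: [635.7, -158.0, 32.5]
tool_rot: [-0.707, 0.707, 0.001, -0.001]
force: [0.4, -0.5, -0.1]
grip_width: 12.5
finger_force: 39.1
```

Call:
jog_arm:
  increments:
    - [[0,0,0,0,0,0,-1],[0,0,0,0,0,0,-0.6],[0,0,0,0,0,0,-0.4],[0,0,0,0,0,0,-0.4],[0,0,0,0,0,0,-0.4],[0,0,-0.005,0,0,0,-0.4],[0,0,-0.02,0,0,0,-0.4],[0,0,-0.045,0,0,0,-0.4],[0,0,-0.08,0,0,0,-0.4],[0,0,-0.12,0,0,0,-0.2]]

```text
time: 49.13
tool_pos: [635.0, -158.1, 153.5]
tool_rot: [-0.707, 0.707, 0.001, -0.001]
force: [1.3, 0.5, 0.5]
grip_width: 33.8
finger_force: 0.0
```

```bash
python3 - <<'E'
from h import *
st();print(go((428.2,-92,120),-96))
E
python3 seg.py
```

```text
49.1 [ 635.  -158.1  153.5] yaw -90.0 w 33.8 ff 0.0 F [1.3 0.5 0.5]
(array([-0.066 ,  0.2068,  0.0342]), array([ 0.19, -0.  ,  5.96]))
top shoe 512.3 -467.3 511.7 -468.3 yaw 74.8 LxW 70 19 1073
top shoe 512.7 -218.7 513.0 -219.0 yaw 132.2 LxW 68 16 950
side shoe 573.2 13.2 571.2 7.9 yaw 26.1 LxW 72 43 1956
side shoe 510.5 -474.4 510.5 -473.6 yaw 71.0 LxW 72 16 1014
side shoe 516.7 -221.8 513.5 -223.3 yaw 128.7 LxW 69 32 1577
side shoe 402.2 -123.3 402.3 -122.1 yaw 84.2 LxW 77 17 1096
```

Call:
jog_arm:
  increments:
    - [[-0.002,0.015,0,0,0,0.5,-0.2],[-0.006,0.04,0,0,0,1,-0.2],[-0.011,0.07,0,0,0,2,-0.2],[-0.016,0.1,0,0,0,3,-0.2],[-0.021,0.13,0,0,0,4,-0.2],[-0.026,0.16,0.01,0,0,5,-0.2],[-0.031,0.19,0.02,0,0,5.5,-0.2],[-0.035,0.215,0.03,0,0,5.5,-0.2],[-0.038,0.23,0.03,0,0,5.5,-0.2],[-0.038,0.233,0.03,0,0,5.5,-0.2]]

```text
time: 50.07
tool_pos: [400.3, -120.0, 123.4]
tool_rot: [-0.672, 0.74, 0.0, -0.0]
force: [0.2, 0.1, 0.5]
grip_width: 33.9
finger_force: 0.0
```

Call:
jog_arm:
  increments:
    - [[0,0,0,0,0,0,-0.2],[0,0,0,0,0,0,-0.2],[0,0,0,0,0,0,-0.2],[0,0,0,0,0,0,-0.2],[0,0,0,0,0,0,-0.2],[0,0,0,0,0,0,-0.2],[0,0,0,0,0,0,-0.2],[0,0,0,0,0,0,-0.2],[0,0,0,0,0,0,-0.2],[0,0,0,0,0,0,-0.2]]

```text
time: 50.9
tool_pos: [403.3, -120.1, 123.4]
tool_rot: [-0.672, 0.74, 0.0, -0.0]
force: [1.1, -0.5, -0.4]
grip_width: 34.3
finger_force: 0.0
```

```bash
python3 - <<'E'
from h import *
st();print(go((402.4,-120,13),-95.3))
E
python3 seg.py
```

```text
50.9 [ 403.3 -120.1  123.4] yaw -95.5 w 34.3 ff 0.0 F [ 1.1 -0.5 -0.4]
(array([0.    , 0.0009, 0.1104]), array([ 0.  , -0.  , -0.23]))
top shoe 662.8 121.2 663.4 121.0 yaw 78.0 LxW 43 37 1439
top shoe 512.3 -467.2 511.8 -468.0 yaw 74.6 LxW 70 19 1071
side shoe 573.0 13.1 571.3 8.0 yaw 26.1 LxW 72 43 1947
side shoe 510.2 -474.3 510.5 -473.5 yaw 71.0 LxW 72 16 1016
side shoe 516.6 -221.8 513.5 -223.4 yaw 128.5 LxW 69 32 1584
side shoe 402.2 -123.3 402.2 -122.4 yaw 84.2 LxW 77 17 1098
```

Call:
jog_arm:
  increments:
    - [[0,0.001,0.005,0,0,0,-0.2],[0,0.001,0.02,0,0,0,-0.2],[0,0.001,0.04,0,0,0,-0.2],[0,0.001,0.06,0,0,0,-0.2],[0,0.001,0.08,0,0,0,-0.2],[0,0.001,0.094,0,0,0,-0.2],[0,0.001,0.104,0,0,0,-0.2],[0,0.001,0.109,0,0,0,-0.2],[0,0.001,0.11,0,0,0,-0.2],[0,0.001,0.11,0,0,0,-0.2]]

```text
time: 51.83
tool_pos: [402.2, -120.0, 13.3]
tool_rot: [-0.672, 0.74, 0.0, -0.0]
force: [0.8, 0.2, -0.7]
grip_width: 34.1
finger_force: 0.0
```

Call:
jog_arm:
  increments:
    - [[0,0,0,0,0,0,-0.2],[0,0,0,0,0,0,-0.4],[0,0,0,0,0,0,-0.6],[0,0,0,0,0,0,-0.8],[0,0,0,0,0,0,-1],[0,0,0,0,0,0,-1],[0,0,0,0,0,0,-1],[0,0,0,0,0,0,-1],[0,0,0,0,0,0,-1],[0,0,0,0,0,0,-1]]

```text
time: 52.67
tool_pos: [402.8, -119.9, 14.2]
tool_rot: [-0.672, 0.74, -0.0, 0.001]
force: [-1.3, 1.1, 5.6]
grip_width: 12.8
finger_force: 39.3
```

Call:
jog_arm:
  increments:
    - [[0,0,-0.005,0,0,0,-1],[0,0,-0.02,0,0,0,-1],[0,0,-0.04,0,0,0,-1],[0,0,-0.065,0,0,0,-1],[0,0,-0.09,0,0,0,-1],[0,0,-0.11,0,0,0,-1],[0,0,-0.125,0,0,0,-1],[0,0,-0.135,0,0,0,-1],[0,0,-0.14,0,0,0,-1],[0,0,-0.14,0,0,0,-1]]

```text
time: 53.5
tool_pos: [402.9, -119.9, 154.8]
tool_rot: [-0.672, 0.74, -0.001, 0.001]
force: [0.5, -1.0, 0.1]
grip_width: 12.9
finger_force: 39.2
```

Run:
```python
from h import *
st();print(go((659,-160,150),-90))
```

```text
53.5 [ 402.9 -119.9  154.8] yaw -95.5 w 12.9 ff 39.2 F [ 0.5 -1.   0.1]
(array([ 0.0152, -0.2588,  0.0054]), array([-0.15,  0.03, -5.53]))
```

Call:
jog_arm:
  increments:
    - [[0.001,-0.015,0,0,0,0,-1],[0.003,-0.04,0,0,0,-1,-1],[0.005,-0.07,0,0,0,-2,-1],[0.007,-0.103,0,0,0,-3,-1],[0.009,-0.136,0,0,0,-4,-1],[0.011,-0.169,0,0,0,-5,-1],[0.013,-0.202,0,0,0,-5.5,-1],[0.014,-0.232,0,0,0,-5.5,-1],[0.015,-0.253,0,0,0,-5.5,-1],[0.015,-0.259,0,0,0,-5.5,-1]]

```text
time: 54.33
tool_pos: [660.8, -160.3, 150.8]
tool_rot: [-0.707, 0.707, 0.001, -0.001]
force: [-0.6, -0.8, -0.4]
grip_width: 12.8
finger_force: 39.2
```

Call:
jog_arm:
  increments:
    - [[0,0,0,0,0,0,-1],[0,0,0,0,0,0,-1],[0,0,0.015,0,0,0,-1],[0,0,0.035,0,0,0,-1],[0,0,0.055,0,0,0,-1],[0,0,0.072,0,0,0,-1],[0,0,0.088,0,0,0,-1],[0,0,0.098,0,0,0,-1],[0,0,0.104,0,0,0,-1],[0,0,0.104,0,0,0,-1]]

```text
time: 55.17
tool_pos: [657.5, -159.7, 48.5]
tool_rot: [-0.707, 0.707, 0.001, -0.001]
force: [-0.6, 0.2, -0.3]
grip_width: 12.4
finger_force: 39.2
```

Call:
jog_arm:
  increments:
    - [[0,0,0,0,0,0,-1],[0,0,0,0,0,0,-0.6],[0,0,0,0,0,0,-0.4],[0,0,0,0,0,0,-0.4],[0,0,0,0,0,0,-0.4],[0,0,-0.005,0,0,0,-0.4],[0,0,-0.02,0,0,0,-0.4],[0,0,-0.045,0,0,0,-0.4],[0,0,-0.08,0,0,0,-0.4],[0,0,-0.11,0,0,0,-0.2]]

```text
time: 56.0
tool_pos: [658.6, -160.0, 161.4]
tool_rot: [-0.707, 0.707, -0.0, -0.0]
force: [0.6, 0.5, -0.2]
grip_width: 33.8
finger_force: 0.0
```

```bash
python3 - <<'E'
from h import *
st();print(go((513,-220.5,120),-48))
E
python3 seg.py
```

```text
56.0 [ 658.6 -160.   161.4] yaw -90.0 w 33.8 ff 0.0 F [ 0.6  0.5 -0.2]
(array([0.0605, 0.1455, 0.0414]), array([ 2.000e-02, -2.000e-02, -4.202e+01]))
top shoe 512.2 -467.4 511.7 -468.3 yaw 74.7 LxW 69 19 1075
top shoe 512.7 -218.7 513.0 -219.0 yaw 132.2 LxW 68 16 950
side shoe 573.0 13.1 571.2 8.0 yaw 26.1 LxW 72 43 1953
side shoe 510.5 -474.4 510.5 -473.5 yaw 71.0 LxW 72 16 1016
side shoe 516.7 -221.8 513.5 -223.3 yaw 128.7 LxW 69 32 1575
```

Next, shoe B at (513, -220.5), yaw -48.

Call:
jog_arm:
  increments:
    - [[0.004,0.01,0,0,0,-3,-0.2],[0.01,0.025,0,0,0,-7,-0.2],[0.017,0.042,0,0,0,-12,-0.2],[0.025,0.06,0,0,0,-17,-0.2],[0.033,0.08,0,0,0,-22,-0.2],[0.041,0.1,0.01,0,0,-27,-0.2],[0.049,0.12,0.02,0,0,-32,-0.2],[0.056,0.135,0.03,0,0,-37,-0.2],[0.06,0.143,0.04,0,0,-42,-0.2],[0.06,0.1455,0.041,0,0,-42,-0.2]]

```text
time: 56.93
tool_pos: [510.8, -220.2, 117.3]
tool_rot: [0.914, -0.406, -0.001, 0.0]
force: [-1.0, 0.8, -0.7]
grip_width: 34.0
finger_force: 0.0
```

Call:
jog_arm:
  increments:
    - [[0,0,0,0,0,0,-0.2],[0,0,0,0,0,0,-0.2],[0,0,0,0,0,0,-0.2],[0,0,0,0,0,0,-0.2],[0,0,0,0,0,0,-0.2],[0,0,0,0,0,0,-0.2],[0,0,0,0,0,0,-0.2],[0,0,0,0,0,0,-0.2],[0,0,0,0,0,0,-0.2],[0,0,0,0,0,0,-0.2]]

```text
time: 57.77
tool_pos: [513.1, -219.8, 118.4]
tool_rot: [0.913, -0.407, -0.0, 0.0]
force: [-0.4, 0.3, 0.4]
grip_width: 34.1
finger_force: 0.0
```

```bash
python3 - <<'E'
from h import *
st();print(go((513,-220.5,13),-48))
E
python3 seg.py
```

```text
57.8 [ 513.1 -219.8  118.4] yaw -48.0 w 34.1 ff 0.0 F [-0.4  0.3  0.4]
(array([0.0005, 0.0006, 0.1054]), array([ 0.  ,  0.  , -0.03]))
top shoe 662.9 121.2 663.5 121.0 yaw 77.3 LxW 43 37 1439
top shoe 512.3 -467.3 511.7 -468.3 yaw 74.8 LxW 70 19 1073
side shoe 510.5 -474.2 510.5 -473.6 yaw 71.0 LxW 72 16 1012
side shoe 516.5 -221.5 513.6 -223.3 yaw 129.4 LxW 69 32 1571
```

Call:
jog_arm:
  increments:
    - [[0,0,0.005,0,0,0,-0.2],[0,0,0.02,0,0,0,-0.2],[0,0,0.04,0,0,0,-0.2],[0,0,0.06,0,0,0,-0.2],[0,0,0.078,0,0,0,-0.2],[0,0,0.091,0,0,0,-0.2],[0,0,0.1,0,0,0,-0.2],[0,0,0.104,0,0,0,-0.2],[0,0,0.105,0,0,0,-0.2],[0,0,0.105,0,0,0,-0.2]]

```text
time: 58.7
tool_pos: [513.4, -219.8, 13.6]
tool_rot: [0.913, -0.407, 0.0, 0.0]
force: [0.6, 0.3, 0.3]
grip_width: 34.3
finger_force: 0.0
```

Call:
jog_arm:
  increments:
    - [[0,0,0,0,0,0,-0.2],[0,0,0,0,0,0,-0.4],[0,0,0,0,0,0,-0.6],[0,0,0,0,0,0,-0.8],[0,0,0,0,0,0,-1],[0,0,0,0,0,0,-1],[0,0,0,0,0,0,-1],[0,0,0,0,0,0,-1],[0,0,0,0,0,0,-1],[0,0,0,0,0,0,-1]]

```text
time: 59.53
tool_pos: [513.6, -219.8, 14.3]
tool_rot: [0.913, -0.407, 0.001, -0.0]
force: [-0.8, 0.4, 6.4]
grip_width: 12.8
finger_force: 39.9
```

Call:
jog_arm:
  increments:
    - [[0,0,-0.005,0,0,0,-1],[0,0,-0.02,0,0,0,-1],[0,0,-0.04,0,0,0,-1],[0,0,-0.065,0,0,0,-1],[0,0,-0.09,0,0,0,-1],[0,0,-0.11,0,0,0,-1],[0,0,-0.125,0,0,0,-1],[0,0,-0.135,0,0,0,-1],[0,0,-0.14,0,0,0,-1],[0,0,-0.14,0,0,0,-1]]

```text
time: 60.37
tool_pos: [513.5, -219.8, 154.3]
tool_rot: [0.913, -0.407, 0.001, -0.0]
force: [0.1, 0.7, -0.6]
grip_width: 12.7
finger_force: 39.2
```

Run:
```python
from h import *
st();print(go((682,-160,150),-90))
```

```text
60.4 [ 513.5 -219.8  154.3] yaw -48.0 w 12.7 ff 39.2 F [ 0.1  0.7 -0.6]
(array([ 0.0682, -0.1653,  0.0046]), array([-8.000e-02, -4.000e-02,  4.197e+01]))
```

Call:
jog_arm:
  increments:
    - [[0.004,-0.01,0,0,0,4,-1],[0.011,-0.027,0,0,0,9,-1],[0.019,-0.046,0,0,0,14,-1],[0.028,-0.067,0,0,0,19,-1],[0.037,-0.09,0,0,0,24,-1],[0.046,-0.112,0,0,0,29,-1],[0.054,-0.132,0,0,0,34,-1],[0.062,-0.15,0,0,0,39,-1],[0.067,-0.162,0,0,0,42,-1],[0.068,-0.165,0,0,0,42,-1]]

```text
time: 61.2
tool_pos: [682.3, -159.1, 150.8]
tool_rot: [-0.706, 0.708, 0.001, -0.001]
force: [0.2, -1.1, -0.1]
grip_width: 12.6
finger_force: 39.2
```

Call:
jog_arm:
  increments:
    - [[0,0,0,0,0,0,-1],[0,0,0,0,0,0,-1],[0,0,0.015,0,0,0,-1],[0,0,0.035,0,0,0,-1],[0,0,0.055,0,0,0,-1],[0,0,0.072,0,0,0,-1],[0,0,0.088,0,0,0,-1],[0,0,0.098,0,0,0,-1],[0,0,0.103,0,0,0,-1],[0,0,0.103,0,0,0,-1]]

```text
time: 62.03
tool_pos: [680.3, -160.2, 49.5]
tool_rot: [-0.707, 0.707, 0.001, -0.001]
force: [-0.4, -0.3, 0.2]
grip_width: 12.5
finger_force: 39.2
```

Call:
jog_arm:
  increments:
    - [[0,0,0,0,0,0,-1],[0,0,0,0,0,0,-0.6],[0,0,0,0,0,0,-0.4],[0,0,0,0,0,0,-0.4],[0,0,0,0,0,0,-0.4],[0,0,-0.005,0,0,0,-0.4],[0,0,-0.02,0,0,0,-0.4],[0,0,-0.045,0,0,0,-0.4],[0,0,-0.08,0,0,0,-0.4],[0,0,-0.11,0,0,0,-0.2]]

```text
time: 62.87
tool_pos: [681.2, -160.1, 162.4]
tool_rot: [-0.707, 0.707, -0.0, -0.0]
force: [1.9, -0.3, 1.0]
grip_width: 33.9
finger_force: 0.0
```

```bash
python3 - <<'E'
from h import *
st();print(go((511.3,-469.5,120),-106.5))
E
python3 seg.py
```

```text
62.9 [ 681.2 -160.1  162.4] yaw -90.0 w 33.9 ff 0.0 F [ 1.9 -0.3  1. ]
(array([0.3094, 0.1698, 0.0425]), array([ 1.000e-02, -2.000e-02,  1.649e+01]))
top shoe 512.3 -467.3 511.7 -468.3 yaw 74.8 LxW 70 19 1073
side shoe 573.2 13.2 571.3 8.0 yaw 26.2 LxW 72 43 1954
side shoe 510.5 -474.4 510.5 -473.6 yaw 71.0 LxW 72 16 1016
```

Call:
jog_arm:
  increments:
    - [[0.012,0.007,0,0,0,1,-0.2],[0.035,0.02,0,0,0,3,-0.2],[0.068,0.038,0,0,0,5,-0.2],[0.102,0.056,0,0,0,7,-0.2],[0.136,0.075,0,0,0,9,-0.2],[0.17,0.094,0.01,0,0,11,-0.2],[0.204,0.113,0.02,0,0,13,-0.2],[0.238,0.132,0.03,0,0,15,-0.2],[0.272,0.15,0.04,0,0,16.5,-0.2],[0.305,0.168,0.042,0,0,16.5,-0.2]]

```text
time: 63.8
tool_pos: [510.4, -465.9, 116.1]
tool_rot: [-0.597, 0.802, 0.002, -0.0]
force: [1.0, 0.3, 0.1]
grip_width: 34.1
finger_force: 0.0
```

Call:
jog_arm:
  increments:
    - [[0,0,0,0,0,0,-0.2],[0,0,0,0,0,0,-0.2],[0,0,0,0,0,0,-0.2],[0,0,0,0,0,0,-0.2],[0,0,0,0,0,0,-0.2],[0,0,0,0,0,0,-0.2],[0,0,0,0,0,0,-0.2],[0,0,0,0,0,0,-0.2],[0,0,0,0,0,0,-0.2],[0,0,0,0,0,0,-0.2]]

```text
time: 64.63
tool_pos: [513.3, -464.7, 118.5]
tool_rot: [-0.598, 0.801, -0.0, 0.0]
force: [1.1, 0.2, 0.1]
grip_width: 34.3
finger_force: 0.0
```

```bash
python3 - <<'E'
from h import *
st();print(go((511.2,-470,13),-106.5))
E
python3 seg.py
```

```text
64.6 [ 513.3 -464.7  118.5] yaw -106.5 w 34.3 ff 0.0 F [1.1 0.2 0.1]
(array([0.0057, 0.0005, 0.1055]), array([-0.  , -0.  , -0.01]))
top shoe 663.4 121.2 663.6 121.0 yaw 75.3 LxW 43 36 1430
side shoe 573.1 13.2 571.4 8.0 yaw 26.0 LxW 73 44 1999
side shoe 510.6 -474.3 510.6 -473.4 yaw 71.0 LxW 72 16 1012
```

Call:
jog_arm:
  increments:
    - [[0.005,0,0.005,0,0,0,-0.2],[0.005,0,0.02,0,0,0,-0.2],[0.005,0,0.04,0,0,0,-0.2],[0.005,0,0.06,0,0,0,-0.2],[0.005,0,0.078,0,0,0,-0.2],[0.005,0,0.091,0,0,0,-0.2],[0.005,0,0.1,0,0,0,-0.2],[0.005,0,0.104,0,0,0,-0.2],[0.005,0,0.105,0,0,0,-0.2],[0.005,0,0.105,0,0,0,-0.2]]

```text
time: 65.57
tool_pos: [512.0, -470.0, 13.8]
tool_rot: [-0.598, 0.801, -0.0, 0.0]
force: [-0.1, 0.2, 0.3]
grip_width: 34.1
finger_force: 0.0
```

Call:
jog_arm:
  increments:
    - [[0,0,0,0,0,0,-0.2],[0,0,0,0,0,0,-0.4],[0,0,0,0,0,0,-0.6],[0,0,0,0,0,0,-0.8],[0,0,0,0,0,0,-1],[0,0,0,0,0,0,-1],[0,0,0,0,0,0,-1],[0,0,0,0,0,0,-1],[0,0,0,0,0,0,-1],[0,0,0,0,0,0,-1]]

```text
time: 66.4
tool_pos: [512.3, -470.0, 14.4]
tool_rot: [-0.598, 0.801, -0.001, 0.0]
force: [-0.1, 1.2, 5.0]
grip_width: 12.7
finger_force: 40.4
```

Call:
jog_arm:
  increments:
    - [[0,0,-0.005,0,0,0,-1],[0,0,-0.02,0,0,0,-1],[0,0,-0.04,0,0,0,-1],[0,0,-0.065,0,0,0,-1],[0,0,-0.09,0,0,0,-1],[0,0,-0.11,0,0,0,-1],[0,0,-0.125,0,0,0,-1],[0,0,-0.135,0,0,0,-1],[0,0,-0.14,0,0,0,-1],[0,0,-0.14,0,0,0,-1]]

```text
time: 67.23
tool_pos: [512.0, -469.8, 154.4]
tool_rot: [-0.598, 0.801, -0.001, 0.0]
force: [0.4, -0.2, -1.4]
grip_width: 12.8
finger_force: 39.6
```

Run:
```python
from h import *
st();print(go((702,-160,150),-90))
t=manip.camera("top")
crop(t,(265,110,325,170),7,"dish1")
```

```text
67.2 [ 512.  -469.8  154.4] yaw -106.5 w 12.8 ff 39.6 F [ 0.4 -0.2 -1.4]
(array([-0.3511, -0.094 ,  0.0044]), array([ -0.07,  -0.02, -16.53]))
```

View pics/dish1.png

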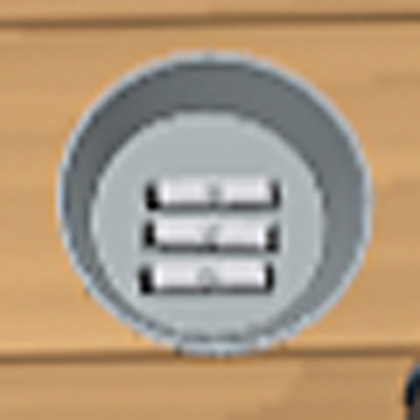

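Three shoes stand neatly in the dish (crop rows 195, 237, 280), with room behind them; the fourth goes at x = 704.

Call:
jog_arm:
  increments:
    - [[-0.012,-0.003,0,0,0,0,-1],[-0.035,-0.009,0,0,0,-2,-1],[-0.068,-0.018,0,0,0,-4,-1],[-0.106,-0.028,0,0,0,-6,-1],[-0.144,-0.038,0,0,0,-8,-1],[-0.182,-0.048,0,0,0,-10,-1],[-0.22,-0.059,0,0,0,-12,-1],[-0.258,-0.069,0,0,0,-14,-1],[-0.296,-0.08,0,0,0,-16.5,-1],[-0.33,-0.09,0,0,0,-16.5,-1]]

```text
time: 68.12
tool_pos: [692.3, -176.0, 151.8]
tool_rot: [0.708, -0.706, -0.001, 0.001]
force: [1.1, -0.7, -0.4]
grip_width: 12.7
finger_force: 39.6
```

Call:
jog_arm:
  increments:
    - [[0,0,0,0,0,0,-1],[0,0,0,0,0,0,-1],[0,0,0,0,0,0,-1],[0,0,0,0,0,0,-1],[0,0,0,0,0,0,-1],[0,0,0,0,0,0,-1],[0,0,0,0,0,0,-1],[0,0,0,0,0,0,-1],[0,0,0,0,0,0,-1],[0,0,0,0,0,0,-1]]

```text
time: 68.95
tool_pos: [691.8, -179.2, 153.6]
tool_rot: [-0.707, 0.707, -0.0, 0.0]
force: [0.7, 0.7, 0.3]
grip_width: 12.8
finger_force: 39.7
```

Run:
```python
from h import *
st();print(go((704,-160,48),-90))
```

```text
69.0 [ 691.8 -179.2  153.6] yaw -90.0 w 12.8 ff 39.7 F [0.7 0.7 0.3]
(array([-0.0192, -0.0121,  0.1056]), array([-0.01, -0.  , -0.05]))
```

Call:
jog_arm:
  increments:
    - [[-0.01,-0.006,0,0,0,0,-1],[-0.019,-0.012,0.005,0,0,0,-1],[-0.019,-0.012,0.02,0,0,0,-1],[-0.019,-0.012,0.04,0,0,0,-1],[-0.019,-0.012,0.06,0,0,0,-1],[-0.019,-0.012,0.078,0,0,0,-1],[-0.019,-0.012,0.092,0,0,0,-1],[-0.019,-0.012,0.101,0,0,0,-1],[-0.019,-0.012,0.105,0,0,0,-1],[-0.019,-0.012,0.105,0,0,0,-1]]

```text
time: 69.78
tool_pos: [703.7, -159.4, 47.3]
tool_rot: [-0.707, 0.707, 0.001, -0.001]
force: [0.6, 0.5, 0.3]
grip_width: 12.8
finger_force: 39.7
```

Call:
jog_arm:
  increments:
    - [[0,0,0,0,0,0,-1],[0,0,0,0,0,0,-0.6],[0,0,0,0,0,0,-0.4],[0,0,0,0,0,0,-0.4],[0,0,0,0,0,0,-0.4],[0,0,-0.005,0,0,0,-0.4],[0,0,-0.02,0,0,0,-0.4],[0,0,-0.045,0,0,0,-0.4],[0,0,-0.08,0,0,0,-0.4],[0,0,-0.11,0,0,0,-0.2]]

```text
time: 70.62
tool_pos: [703.8, -160.1, 160.5]
tool_rot: [-0.707, 0.707, -0.0, -0.0]
force: [1.1, -0.5, 0.6]
grip_width: 34.1
finger_force: 0.0
```

Call:
jog_arm:
  increments:
    - [[0.02,0.02,0,0,0,0,-0.2],[0.045,0.045,0,0,0,0,-0.2],[0.07,0.07,-0.01,0,0,0,-0.2],[0.095,0.095,-0.02,0,0,0,-0.2],[0.12,0.12,-0.03,0,0,0,-0.2],[0.145,0.145,-0.04,0,0,0,-0.2],[0.17,0.17,-0.05,0,0,0,-0.2],[0.19,0.19,-0.05,0,0,0,-0.2],[0.2,0.2,-0.05,0,0,0,-0.2],[0.2,0.2,-0.05,0,0,0,-0.2]]

```text
time: 71.45
tool_pos: [501.7, -361.7, 209.4]
tool_rot: [-0.706, 0.708, -0.0, 0.0]
force: [0.8, 1.0, 0.4]
grip_width: 34.2
finger_force: 0.0
```

```bash
python3 - <<'E'
from h import *
st()
t=manip.camera("top");s=manip.camera("side")
W=np.zeros((590,800,3),np.uint8)
W[:300,:800]=cv2.resize(t[95:185,105:345],(800,300),interpolation=2)
a=cv2.resize(s[95:195,250:350],(290,290),interpolation=2);W[300:590,:290]=a
b=cv2.resize(t[155:225,225:400],(508,203),interpolation=2);W[300:503,292:800]=b
cv2.imwrite("pics/fin.png",W[:,:,::-1])
E
python3 seg.py
```

```text
71.5 [ 501.7 -361.7  209.4] yaw -90.2 w 34.2 ff 0.0 F [0.8 1.  0.4]
top shoe 663.4 121.2 663.6 121.0 yaw 78.4 LxW 43 36 1432
top shoe 578.2 15.1 571.2 17.0 yaw 20.7 LxW 67 39 1515
```

View pics/fin.png

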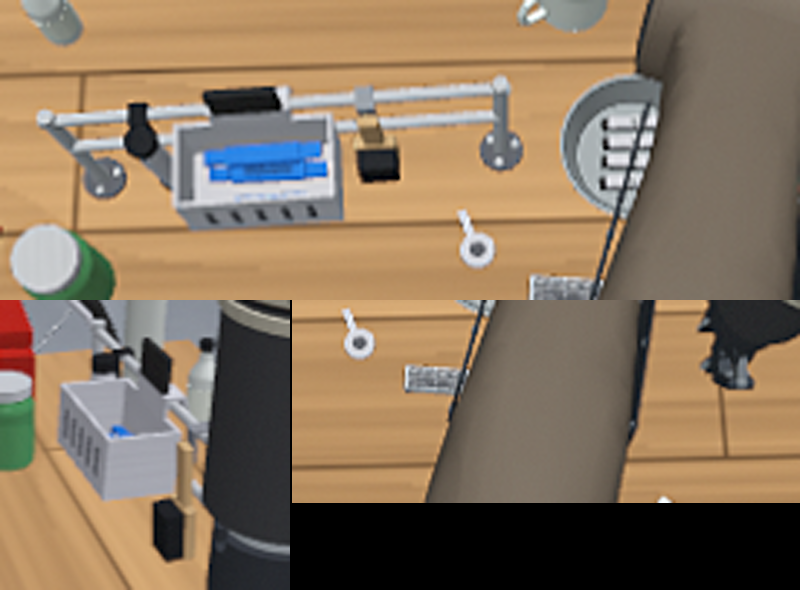

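Run:
```python
from h import *
for c in("top","side"):
    h=cv2.cvtColor(manip.camera(c),cv2.COLOR_RGB2HSV).astype(int);m=((abs(h[...,0]-108)<10)&(h[...,1]>150)&(h[...,2]>120)).astype(np.uint8)
    n,_,s,ct=cv2.connectedComponentsWithStats(m)
    print(c,[(s[i,4],ct[i].round(0).tolist(),plane(c,ct[i],105).round(0)[:2].tolist()) for i in range(1,n) if s[i,4]>6])
    print([(round(d["p"],2),np.round(d["location"]).tolist()) for d in manip.landmark_of("lever1",c) if d["p"]>.2])
```

```text
top [(np.int32(336), [184.0, 143.0], [637.0, 226.0]), (np.int32(11), [354.0, 146.0], [615.0, -348.0]), (np.int32(23), [366.0, 234.0], [316.0, -366.0]), (np.int32(28), [350.0, 276.0], [187.0, -304.0])]
[(0.66, [179.0, 142.0]), (0.6, [347.0, 274.0]), (0.52, [186.0, 145.0]), (0.52, [366.0, 232.0]), (0.45, [354.0, 150.0])]
side [(np.int32(12), [291.0, 140.0], [647.0, 287.0]), (np.int32(40), [223.0, 284.0], [292.0, -310.0]), (np.int32(46), [384.0, 304.0], [586.0, -438.0]), (np.int32(60), [176.0, 332.0], [190.0, -398.0]), (np.int32(75), [248.0, 345.0], [310.0, -456.0])]
[(0.87, [179.0, 337.0]), (0.79, [248.0, 347.0]), (0.77, [224.0, 288.0])]
```

```bash
python3 -c "
from cell import manip
print(manip.sign_off())"
```

```text
the job is handed in; nothing more can be done
None
```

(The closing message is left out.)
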